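Close a hand mould: lay the cover flat, retake it, seat it and lock the collar

ROBOT

A 6-joint arm with a two-finger parallel gripper is mounted at the origin on a cart in front of the work surface, level with it; the furniture and walls round the work are solid. World frame = base frame: x ahead of the robot, y to its left, z up, the work surface at z = 0. Lengths are in mm, angles in rad, forces in N, time in s.
With the tool pointing down it reaches from about 350 to 875 mm from the base axis. Payload 4.2 kg.
Tool frame: the origin (TCP) lies between the finger pads; the fingertips stand 25 mm ahead of it and the grasp point (between the pads) lies 6 mm ahead of it; z points along the fingers, y is the direction in which the jaws open and shut (so a half turn about z gives the same grasp; the last joint's range is limited). The gripper opens to 87 mm and grips with 3 to 60 N. Pads are 19 mm wide; open, the fingers measure 117 mm over their backs; the gripper's body (75 mm by 190 mm) begins 51 mm behind the grasp point.
Start: joints at [1.36, 0.385, 0.008, 0, -1.194, -0.259], TCP at [282.909, 557.281, 247.55] pointing down, gripper open.
Joint ranges: [-3.14, 3.14], [-1.21, 2.06], [-1.07, 1.41], [-3.16, 2.05], [-2.99, -0.16], [-3.1, 3.1]. Speed limits (rad/s): [2.79, 2.79, 3.14, 3.14, 3.14, 3.14].

INTERFACE

Orientations are given as a unit quaternion [x, y, z, w].
In Python, from station import arm gives the robot as it stands.
- The arm moves only by the tool apply_moves, never from a script. Its argument "motion" is a list of rows, each a list of 3 entries, a list of its own where there are three numbers: the shift along the world's x, y, z in mm, then the turn, a rotation vector about the world's x, y, z in rad, then the closure, from 0 (fully open) to 1 (shut). In form: [[[x, y, z], [rx, ry, rz], fingers], ...]. A call has 1 to 20 rows; each row shifts and turns the pose as measured when the row begins; what a row does not reach is not made up. A row lasts 1/12 s, in which the tool goes at most 41.7 mm and 7.16 degrees, less where a joint would pass 70% of its speed; a pose out of reach is approached as far as the arm can. A call with a gripper value outside its range is refused whole. The fingers move at their own pace and stop on an object; "newtons" is the grip in N (left out, the last holds). Time passes only in rows, so rows that do not move let the fingers close. It gives the time, the measured TCP pose, the force and the opening at its end, in the units of the state.
- arm.get_state(): the state, without advancing time (a new reading comes with each control period).
- arm.read_camera(name): name is "scene" or "top"; returns the picture (384x512x3 uint8, red, green, blue); there is no depth.
- arm.camera_params(name): a dict with "camera_matrix" (3x3 intrinsics, pixels), "R" (3x3) and "t" (3): a world point X has camera coordinates R X + t. Camera axes: x right, y down, z forward; pixel columns grow to the right and rows downward; lengths in mm; the calibration is good to about 2 mm. A picture is of the moment at which its call begins. camera_params takes no time and is no camera call.
- arm.job_done(): hands the job in, once; it reports no verdict.
Trained networks look in the newest picture that a camera, given by its name, has taken for a name from the list of things; names that differ only in an ending like _2 or _b are one class to them, and where a whole thing is asked for, a point or a joint stands for the part that bears it (a point fixed in the world has none). Each returns a list of dicts, best first, with "score" (0 to 1); they miss things now and then, are a little off and sometimes report something else, mostly with a low value. They report only what shows in the picture. A call takes as long as a camera call. They do not tell look-alikes from the thing itself.
- arm.regions_of(camera, target): "region" (384x512 bool, what is visible of it).
- arm.spot_point(camera, target): "position" ([x, y, z] in mm, in the coordinates of the camera as it stood for that picture, good to about 4 mm: a listed point, or the origin of a listed thing).
The state is a dict: "t": time; "qpos": joint angles; "qd": joint speeds; "effort": joint torques, N m; "position": TCP position; "orientation": TCP orientation; "wrist_force": force on the tool from outside, world axes, zero at the start; "ft_torque": the same for the moment, N m; "finger_gap": opening from 0.0 (shut) to 1.0 (fully open).
Only numpy, scipy, OpenCV 4.12 (cv2) and the standard library are available. Lean on these libraries where they do the work, as an engineer would, in place of code of your own. Each camera call takes 0.05 s, during which the arm holds its last target.

TASK

Close the hand mould: the mould cover stands on edge in the little rack, so lay it gently down flat on the free bench, boss up, and let go, then take it afresh from straight above by the boss, set it square on the holder's sprung pad with its lugs in the slots of the crown, and let go. Then turn the open lock collar clockwise by one of its upright grips right to its locked stop, so that it draws the cover fully down, and leave it so. Do not drop the cover or disturb the wire brush, the gauge block or the loose plug.

Things in the scene. Friction and masses are not known exactly. Their poses are not given: they have to be found in the camera images.
- cover_boss (a point): Centre of the boss of the loose mould cover (bare aluminium, 0.45 kg). The boss is 50 mm tall, 40 mm along this frame's x and 30 mm along y: grip the two flats that face +y and -y. z runs up the boss, away from the disc; x points to lug 0. This point is 25 mm above the disc's top and 49 mm above the cover's flat parting face, so 49 mm above the bench when the cover lies flat, boss up.
- cover: Origin at the centre of the cover's flat parting face, same axes: a disc 90 mm across, 24 mm thick, with three lugs (38 mm wide, out to 57 mm from the centre, 10 mm thick, flush with this face) at 0, 120, 240 degrees from x; all alike, so it fits at any of three turns. At the start the cover stands on edge in the rack: x straight up, z level, boss towards the robot's side, 55 mm above the bench.
- rack (a point): Bench point under the centre of the fixed aluminium rack (base 85 x 120 x 10 mm, long along this frame's y; z up). The cover stands in the slot between two rails along y. The rail on the boss side (-x, where the boss points) rises 28 mm over the bench, the other 42 mm; lift the cover straight up by 50 mm to clear them.
- holder_seat (a point): Centre of the bolster's flat face in the fixed holder, 30 mm above the bench; z up; the 160 x 160 mm base plate lies along x and y. A crown round it rises 9.5 mm above this point, its inside 97 mm across, with three open slots 45 mm wide at 0, 120 and 240 degrees from x for the cover's lugs: 3.5 mm play on all sides.
- pad_top (a point): Centre of the top of the spring-loaded round pad in the middle of the holder, 76 mm across: 4 mm above holder_seat when free. A cover set down here rests with its face 4 mm, boss centre 53 mm, above holder_seat. The springs push with 6 N, growing to about 14 N when the locked collar has drawn the cover down, its face then about 0.5 mm above holder_seat.
- collar (a joint): Turn of the captive lock collar about the vertical through holder_seat, rad: 0 fully open, growing clockwise seen from above, 1.22 at the locked stop. Starts at 0 to 0.17, where the cover drops freely between its three inward lugs. Free to about 0.5, then ramps draw the cover down until 0.85, then level. Under 1 N m to turn; stays where left. Locked, the line with a dot on its rim meets the small pointer beside it.
- collar_grip (a point): Middle of the nearer of two upright black round grips on the collar, 18 mm thick, standing 50 to 106 mm above the bench (this point 80 mm), 98 mm from the collar's axis. Moves with the collar: at joint 0 it is 215 degrees anticlockwise from holder_seat's x, at the stop 145. The other grip is opposite. The steel collar is 160 mm across, its top 54 mm above the bench, its opening 98 mm across.
- brush: Bystander: wire brush with a wooden handle, 168 mm long, lying on the bench. Origin at its underside.
- gauge: Bystander: pale gauge block, 22 x 60 x 14 mm, lying on the bench. Origin at its underside.
- spare_plug: Bystander: white moulded plug with a stub of lead, 150 mm long, lying on the bench. Origin at its underside.
Things that resemble listed ones, but are neither listed nor needed, are in the scene too. What is shaped like the cover but purple is not meant.

How it is judged:
By the outcome, as a careful person would: the job done as asked, in the order asked, and still so for the second after the job is handed in, with the robot touching nothing.
It also fails if it takes over 54 s, if anything falls off the work surface, if the arm or the gripper's body presses on something with over 40 N, if the wrist force passes 120 N, or if a joint passes its speed limit or range.

## Working session

There is one attempt and no reset: what is moved stays moved. The work goes in short steps, Python scripts to look and compute and a tool call to move; the robot and the scene stay as the last step left them, time stands still between calls to the robot, and variables do not carry over. Pictures are saved under pics/ and viewed, and the job is handed in when it is done.

Besides the shell and the picture viewer there is one more tool, called after ">>>" as name(argument=value, ...) on one line, values as JSON. apply_moves: Moves the arm, as the interface text tells. Its arguments: {"type":"object","properties":{"motion":{"type":"array","items":{"type":"array"}},"newtons":{"type":"number"}},"required":["motion"]}

```bash
ls; mkdir -p pics
python3 - <<'E'
from station import arm
import cv2
s=arm.get_state();print({k:s[k] for k in('t','position','orientation','wrist_force','finger_gap')})
for n in('scene','top'):
    cv2.imwrite(f'pics/{n}0.png',cv2.resize(arm.read_camera(n)[:,:,::-1],(800,600),interpolation=cv2.INTER_CUBIC))
    print(n,arm.camera_params(n))
E
```

```text
pics
{'t': 0.0, 'position': array([282.67828039, 556.81565281, 246.46416157]), 'orientation': array([ 9.72512532e-01, -2.32848024e-01, -2.16598081e-04,  1.06108078e-03]), 'wrist_force': array([-0.69304969, -0.44378143,  0.15334379]), 'finger_gap': 1.0003906307083472}
scene {'camera_matrix': array([[425.09491068,   0.        , 253.09422402],
       [  0.        , 425.09491068, 192.51280611],
       [  0.        ,   0.        ,   1.        ]]), 'R': array([[ 0.89043143, -0.45511575, -0.0012324 ],
       [-0.21977259, -0.42760947, -0.876841  ],
       [ 0.39853716,  0.78103764, -0.48077888]]), 't': array([-514.12114458,  206.94235489, 1020.58325161])}
top {'camera_matrix': array([[424.78179144,   0.        , 252.53022908],
       [  0.        , 424.78179144, 192.07621806],
       [  0.        ,   0.        ,   1.        ]]), 'R': array([[-0.026367  , -0.99962381,  0.00755108],
       [-0.98944385,  0.02502023, -0.14274048],
       [ 0.14249786, -0.01123501, -0.98973135]]), 't': array([  19.36395392,  576.93858102, 1123.57309135])}
```

View pics/scene0.png

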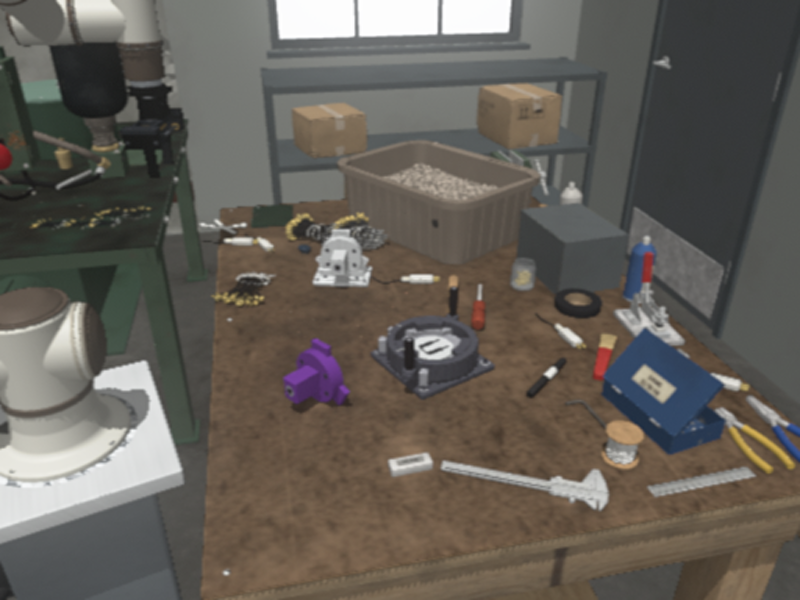

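View pics/top0.png

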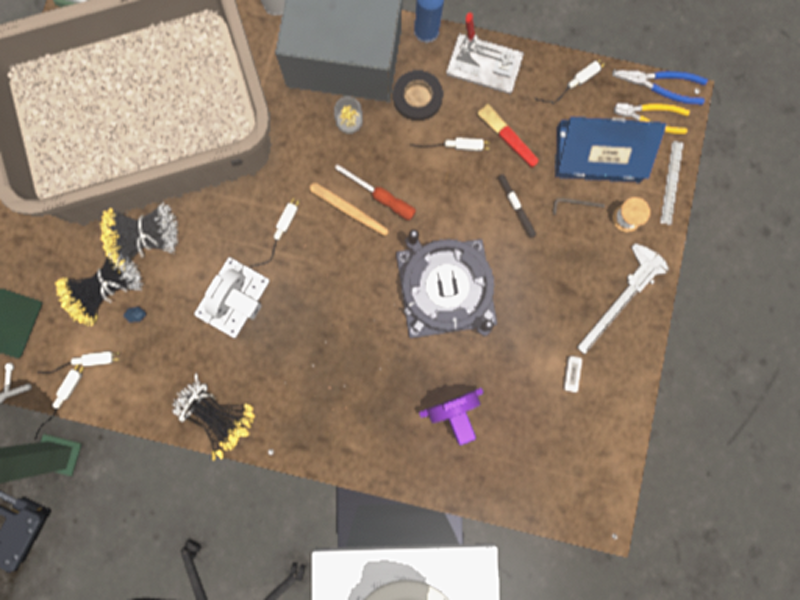

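```bash
cat > h.py <<'E'
from station import arm
import numpy as np,cv2
def P(n): p=arm.camera_params(n);return p['camera_matrix'],p['R'],p['t']
def toworld(n,x): K,R,t=P(n);return R.T@(np.asarray(x)-t)
def proj(n,X): K,R,t=P(n);c=K@(R@np.asarray(X,float)+t);return c[:2]/c[2]
def back(n,uv,z):
    K,R,t=P(n);d=R.T@np.linalg.solve(K,[uv[0],uv[1],1]);o=-R.T@t;return o+d*(z-o[2])/d[2]
def tri(uvs):
    A=[];b=[]
    for n,uv in uvs.items():
        K,R,t=P(n);d=R.T@np.linalg.solve(K,[uv[0],uv[1],1]);d/=np.linalg.norm(d);o=-R.T@t;M=np.eye(3)-np.outer(d,d);A.append(M);b.append(M@o)
    return np.linalg.solve(sum(A),sum(b))
E
python3 - <<'E'
from h import *
for n in('top','scene'):
  for t in('cover_boss','cover','rack','holder_seat','pad_top','collar_grip','brush','gauge','spare_plug'):
    for r in arm.spot_point(n,t)[:3]:
        w=toworld(n,r['position']);print(n,t,round(r['score'],2),w.round(1),proj(n,w).round(0))
E
```

```text
top cover_boss 0.89 [575.  270.1  57.2] [154. 195.]
top cover_boss 0.87 [ 356.5 -101.8   44.9] [295. 273.]
top cover 0.94 [600.3 308.6  55.7] [140. 186.]
top cover 0.69 [402.3 -82.4  47.9] [287. 256.]
top rack 0.8 [595.3 298.7  -1.9] [149. 191.]
top holder_seat 0.69 [608.2 -86.4  31.9] [285. 181.]
top holder_seat 0.55 [602.2 309.1  55.6] [140. 185.]
top pad_top 0.56 [599.9 -85.7  28.8] [285. 184.]
top collar_grip 0.65 [ 520.7 -148.2   81.8] [311. 210.]
top brush 0.77 [748.   86.3   4.3] [222. 136.]
top gauge 0.7 [ 443.  -310.4   -3.2] [366. 239.]
top spare_plug 0.73 [707.8 221.1  -4.8] [176. 151.]
scene cover_boss 0.84 [ 353.6 -103.    47.2] [192. 245.]
scene cover_boss 0.71 [583.3 270.8  59.1] [218. 166.]
scene cover 0.87 [602.3 308.6  54.5] [219. 162.]
scene cover 0.64 [403.6 -86.2  48.8] [208. 236.]
scene cover 0.45 [603.  -90.7  30.5] [276. 224.]
scene rack 0.65 [602.3 297.6   2.2] [221. 177.]
scene holder_seat 0.81 [603.1 -90.5  33. ] [276. 223.]
scene pad_top 0.74 [604.6 -82.6  38.4] [275. 220.]
scene collar_grip 0.57 [ 528.  -146.8   83.3] [262. 224.]
scene collar_grip 0.53 [603.1 -82.1  38.2] [275. 220.]
scene brush 0.51 [751.4  85.5   6. ] [289. 193.]
scene gauge 0.64 [ 447.1 -307.5    1.7] [264. 298.]
scene spare_plug 0.4 [ 7.114e+02  2.237e+02 -5.000e-01] [258. 180.]
```

The cover-shaped things are the bare-aluminium one in the rack (top ~(148,190), scene ~(219,165)) and a purple one (top ~(291,268)). Aluminium standing in the rack fits, so I'll enlarge that one along with the holder.

Run:
```python
from h import *
t=arm.read_camera('top')[:,:,::-1];s=arm.read_camera('scene')[:,:,::-1]
c=lambda i,x,y,w,h:cv2.resize(i[y:y+h,x:x+w],(400,300),interpolation=cv2.INTER_CUBIC)
a=np.vstack([np.hstack([c(t,115,155,80,60),c(s,180,135,80,60)]),np.hstack([c(t,238,143,96,72),c(s,230,190,96,72)])])
cv2.imwrite('pics/crop.png',a)
```

```text
(no output)
```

View pics/crop.png

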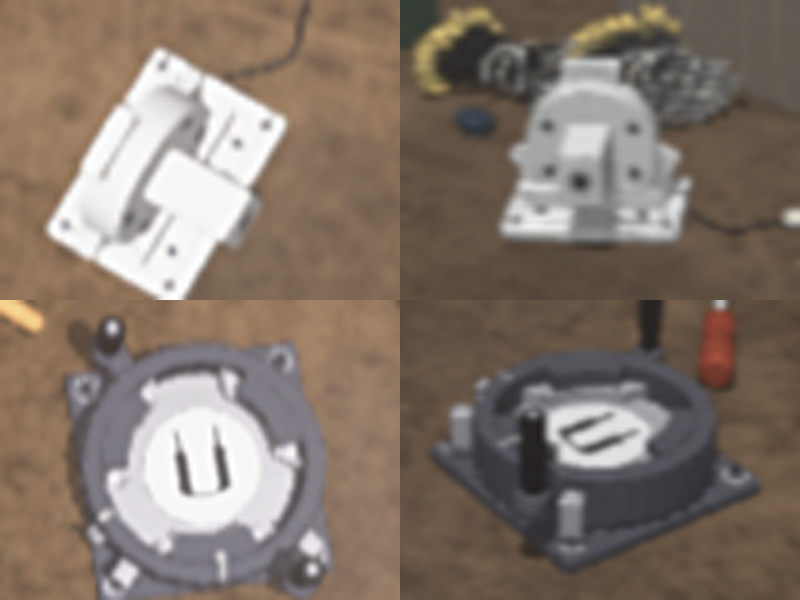

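Run:
```python
from h import *
T=lambda x,y:(115+x/5,155+y/5)
H=lambda x,y:(238+x/4.1667-.5,143+y/4.1667-.5)
S=lambda x,y:(230+x/4.1667-.5,190+y/4.1667-.5)
cs=[back('top',T(*p),10) for p in((160,47),(287,122),(50,230))]
for c in cs:print(c.round(1))
a,b,d=cs
print('short',np.linalg.norm(b-a),np.degrees(np.arctan2(*(b-a)[1::-1])),'long',np.linalg.norm(d-a),np.degrees(np.arctan2(*(a-d)[1::-1])),'ctr',(b+d)/2)
# boss from top edges: top flat z=55+15 (boss 30 wide across y level,40 along x(up)) -> z=75
for p in((170,150),(145,190),(255,198),(235,235)): print('bosstop',back('top',T(*p),75).round(1))
# holder plate corners
for p in((65,75),(297,43),(330,270)): print('plate',back('top',H(*p),12).round(1))
for n,p in(('far',(112,22)),('near',(308,270))): print(n,back('top',H(*p),106).round(1))
for p in((150,90),(230,85),(285,155),(270,225),(165,245),(118,180)): print('slot',back('top',H(*p),39.5).round(1))
print('pad ctr',back('top',H(203,162),34).round(1))
for t in ('collar_grip','pad_top','holder_seat','cover','cover_boss','rack'):
  for n in('top','scene'):
    for r in arm.regions_of(n,t)[:2]:
      ys,xs=np.where(r['region']);print(t,n,round(r['score'],2),len(xs),xs.min(),xs.max(),ys.min(),ys.max())
```

```text
[668.7 301.4  10. ]
[623.6 229.4  10. ]
[565.5 362.   10. ]
short 84.90131279915865 -122.01923353898462 long 119.59376435305853 -30.42522449918847 ctr [594.5893944  295.71660219  10.        ]
bosstop [598.4 280.   75. ]
bosstop [577.2 293.1  75. ]
bosstop [571.4 234.8  75. ]
bosstop [551.9 245.3  75. ]
plate [6.721e+02 1.000e-01 1.200e+01]
plate [ 690.5 -159.3   12. ]
plate [ 533.9 -174.4   12. ]
far [684.7 -29.  106. ]
near [ 524.5 -145.5  106. ]
slot [654.4 -55.8  39.5]
slot [ 656.5 -109.2   39.5]
slot [ 608.3 -143.8   39.5]
slot [ 561.8 -131.8   39.5]
slot [550.3 -62.2  39.5]
slot [594.3 -32.6  39.5]
pad ctr [605.9 -89.8  34. ]
collar_grip top 0.98 1429 258 315 148 214
collar_grip scene 0.93 1542 249 306 185 243
pad_top top 0.75 551 273 299 170 196
holder_seat top 0.73 3454 254 317 148 216
holder_seat top 0.66 717 131 165 171 206
holder_seat scene 0.7 2742 238 315 184 255
holder_seat scene 0.66 294 266 289 215 229
cover top 0.86 598 268 307 250 284
cover top 0.72 773 131 166 170 205
cover scene 0.96 1125 182 223 217 259
cover scene 0.95 610 204 234 147 175
cover_boss top 0.97 743 131 165 170 205
cover_boss top 0.76 646 268 308 249 284
cover_boss scene 0.74 613 204 235 147 175
cover_boss scene 0.69 1070 182 222 217 258
rack top 0.94 593 125 171 167 215
rack top 0.2 168 175 189 131 153
rack scene 0.83 356 201 237 170 183
rack scene 0.45 622 204 235 147 175
```

```bash
cat >> h.py <<'E'
from scipy.spatial.transform import Rotation as Rot
def ori(ydeg,tilt,zaz):
    """jaw dir ydeg; tool z tilted by tilt deg from down toward azimuth zaz"""
    y=np.array([np.cos(np.radians(ydeg)),np.sin(np.radians(ydeg)),0]);a=np.radians(zaz);t=np.radians(tilt)
    z=np.array([np.cos(a)*np.sin(t),np.sin(a)*np.sin(t),-np.cos(t)]);return Rot.from_matrix(np.c_[np.cross(y,z),y,z])
def plan(pos,R,nmin=1):
    s=arm.get_state();d=np.array(pos)-s['position'];rv=(R*Rot.from_quat(s['orientation']).inv()).as_rotvec()
    n=max(nmin,int(np.ceil(np.linalg.norm(d)/40)),int(np.ceil(np.degrees(np.linalg.norm(rv))/7)))
    print('t',s['t'],'pos',s['position'].round(1),'q',s['qpos'].round(2),'F',s['wrist_force'].round(1),'gap',round(s['finger_gap'],3))
    print('shift',d.round(1),'rot',rv.round(4),'n',n,'per row',(d/n).round(2),(rv/n).round(4))
E
python3 - <<'E'
from h import *
plan((529,188,170),ori(-31.2,45,58.8),15)
E
```

```text
t 1.7 pos [282.9 557.3 247.6] q [ 1.36  0.38  0.01 -0.   -1.19 -0.26] F [ 0.1  0.3 -1. ] gap 1.003
shift [ 246.1 -369.3  -77.6] rot [ 0.2362 -0.827   1.4123] n 15 per row [ 16.41 -24.62  -5.17] [ 0.0157 -0.0551  0.0942]
```

>>> apply_moves(motion=[[[16.4,-24.6,-5.2],[0.0157,-0.0551,0.0942],0],[[16.4,-24.6,-5.2],[0.0157,-0.0551,0.0942],0],[[16.4,-24.6,-5.2],[0.0157,-0.0551,0.0942],0],[[16.4,-24.6,-5.2],[0.0157,-0.0551,0.0942],0],[[16.4,-24.6,-5.2],[0.0157,-0.0551,0.0942],0],[[16.4,-24.6,-5.2],[0.0157,-0.0551,0.0942],0],[[16.4,-24.6,-5.2],[0.0157,-0.0551,0.0942],0],[[16.4,-24.6,-5.2],[0.0157,-0.0551,0.0942],0],[[16.4,-24.6,-5.2],[0.0157,-0.0551,0.0942],0],[[16.4,-24.6,-5.2],[0.0157,-0.0551,0.0942],0],[[16.4,-24.6,-5.2],[0.0157,-0.0551,0.0942],0],[[16.4,-24.6,-5.2],[0.0157,-0.0551,0.0942],0],[[16.4,-24.6,-5.2],[0.0157,-0.0551,0.0942],0],[[16.4,-24.6,-5.2],[0.0157,-0.0551,0.0942],0],[[16.4,-24.6,-5.2],[0.0157,-0.0551,0.0942],0]], newtons=60)

```text
t: 2.95
position: [478.7, 262.9, 191.3]
orientation: [0.903, 0.313, 0.257, -0.143]
wrist_force: [-0.2, -0.4, 0.7]
finger_gap: 0.999
```

Run:
```python
from h import *
R=ori(-31.2,45,58.8)
plan((529,188,144),R)
```

```text
t 2.95 pos [478.7 262.9 191.3] q [ 0.78  0.12 -0.61 -0.15 -0.25  1.59] F [-0.2 -0.4  0.7] gap 0.999
shift [ 50.3 -74.9 -47.3] rot [ 0.0845 -0.2014  0.3191] n 4 per row [ 12.59 -18.74 -11.83] [ 0.0211 -0.0504  0.0798]
```

Run:
```python
from h import *
plan((545,214.6,156),ori(-31.2,30,58.8))
```

```text
t 2.95 pos [478.7 262.9 191.3] q [ 0.78  0.12 -0.61 -0.15 -0.25  1.59] F [-0.2 -0.4  0.7] gap 0.999
shift [ 66.3 -48.3 -35.3] rot [-0.115  -0.0305  0.3328] n 3 per row [ 22.12 -16.12 -11.77] [-0.0383 -0.0102  0.1109]
```

>>> apply_moves(motion=[[[16.5,-12,-8.8],[-0.029,-0.0076,0.083],0],[[16.5,-12,-8.8],[-0.029,-0.0076,0.083],0],[[16.5,-12,-8.8],[-0.029,-0.0076,0.083],0],[[16.5,-12,-8.8],[-0.029,-0.0076,0.083],0],[[16.5,-12,-8.8],[-0.029,-0.0076,0.083],0]])

```text
t: 3.37
position: [546.3, 212.4, 157.7]
orientation: [0.839, 0.48, 0.226, -0.124]
wrist_force: [-0.0, 0.2, 0.3]
finger_gap: 1.0
```

Run:
```python
from h import *
plan((545,214.6,156),ori(-31.2,30,58.8))
```

```text
t 3.3667 pos [546.3 212.4 157.7] q [ 0.49  0.28 -0.32 -0.49 -0.56  2.48] F [-0.   0.2  0.3] gap 1.0
shift [-1.3  2.2 -1.7] rot [ 0.0071  0.0066 -0.0102] n 1 per row [-1.33  2.16 -1.69] [ 0.0071  0.0066 -0.0102]
```

>>> apply_moves(motion=[[[5,9.5,-19],[0.007,0.0066,-0.01],0],[[5,9,-19],[0,0,0],0],[[5,9,-19],[0,0,0],0],[[5,9,-18],[0,0,0],0],[[0,0,0],[0,0,0],0]])

```text
t: 3.78
position: [575.1, 246.3, 80.9]
orientation: [0.842, 0.472, 0.229, -0.125]
wrist_force: [-1.2, -1.2, -0.5]
finger_gap: 1.002
```

Run:
```python
from h import *
plan((573.3,261.6,60.2),ori(-31.2,30,58.8))
t=arm.read_camera('top')[:,:,::-1];s=arm.read_camera('scene')[:,:,::-1]
c=lambda i,x,y,w,h:cv2.resize(i[y:y+h,x:x+w],(400,300),interpolation=cv2.INTER_CUBIC)
cv2.imwrite('pics/a1.png',np.hstack([c(t,105,145,100,75),c(s,170,125,100,75)]))
```

```text
t 3.7833 pos [575.1 246.3  80.9] q [ 0.51  0.44 -0.28 -0.6  -0.45  2.58] F [-1.2 -1.2 -0.5] gap 1.002
shift [ -1.8  15.3 -20.7] rot [-0.0006  0.0072  0.006 ] n 1 per row [ -1.85  15.32 -20.71] [-0.0006  0.0072  0.006 ]
```

View pics/a1.png

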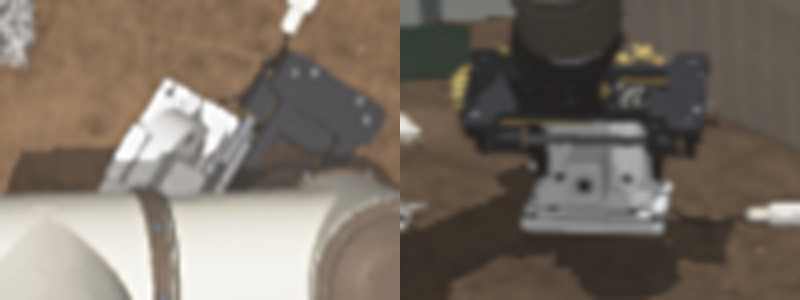

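>>> apply_moves(motion=[[[-4,5,0],[0,0.007,0.006],0],[[-4,5,-4],[0,0,0],0],[[0,3,-8],[0,0,0],0],[[0,0,0],[0,0,0],0]])

```text
t: 4.22
position: [567.6, 260.1, 76.2]
orientation: [0.84, 0.475, 0.231, -0.127]
wrist_force: [-0.7, -0.8, -0.5]
finger_gap: 1.0
```

Run:
```python
from h import *
plan((573.3,261.6,60.2),ori(-31.2,30,58.8))
```

```text
t 4.2167 pos [567.6 260.1  76.2] q [ 0.53  0.45 -0.29 -0.61 -0.42  2.58] F [-0.7 -0.8 -0.5] gap 1.0
shift [  5.7   1.5 -16. ] rot [-0.0048  0.0102 -0.002 ] n 1 per row [  5.66   1.46 -15.99] [-0.0048  0.0102 -0.002 ]
```

>>> apply_moves(motion=[[[3,1,-7],[-0.005,0.01,0],0],[[2,0,-7],[0,0,0],0],[[1,0,-4],[0,0,0],0],[[0,0,0],[0,0,0],0],[[0,0,0],[0,0,0],0]])

```text
t: 4.63
position: [574.3, 261.8, 57.4]
orientation: [0.841, 0.475, 0.226, -0.127]
wrist_force: [-0.5, -0.9, -0.5]
finger_gap: 0.998
```

Run:
```python
from h import *
plan((573.3,261.6,60.2),ori(-31.2,30,58.8))
```

```text
t 4.6333 pos [574.3 261.8  57.4] q [ 0.52  0.49 -0.27 -0.64 -0.42  2.61] F [-0.5 -0.9 -0.5] gap 0.998
shift [-1.  -0.2  2.8] rot [ 0.     0.001 -0.003] n 1 per row [-1.04 -0.16  2.82] [ 0.     0.001 -0.003]
```

>>> apply_moves(motion=[[[-1,0,2],[0,0,0],0.3],[[0,0,0],[0,0,0],0.5],[[0,0,0],[0,0,0],0.6],[[0,0,0],[0,0,0],0.6]], newtons=20)

```text
t: 4.97
position: [573.5, 261.2, 59.4]
orientation: [0.841, 0.475, 0.226, -0.127]
wrist_force: [0.2, 0.1, 0.2]
finger_gap: 0.781
```

Run:
```python
from h import *
plan((573.3,261.6,60.2),ori(-31.2,30,58.8))
```

```text
t 4.9667 pos [573.5 261.2  59.4] q [ 0.52  0.48 -0.27 -0.63 -0.42  2.61] F [0.2 0.1 0.2] gap 0.781
shift [-0.2  0.4  0.8] rot [ 0.0004  0.0008 -0.0022] n 1 per row [-0.15  0.41  0.82] [ 0.0004  0.0008 -0.0022]
```

Slow fingers; keep closing.

>>> apply_moves(motion=[[[0,0,0],[0,0,0],1],[[0,0,0],[0,0,0],1],[[0,0,0],[0,0,0],1],[[0,0,0],[0,0,0],1],[[0,0,0],[0,0,0],1],[[0,0,0],[0,0,0],1]], newtons=20)

```text
t: 5.47
position: [573.1, 261.4, 60.0]
orientation: [0.841, 0.475, 0.226, -0.127]
wrist_force: [-1.0, -0.4, 0.6]
finger_gap: 0.342
```

Run:
```python
from h import *
plan((573.3,261.6,60.2),ori(-31.2,30,58.8))
```

```text
t 5.4667 pos [573.1 261.4  60. ] q [ 0.52  0.48 -0.27 -0.63 -0.42  2.61] F [-1.  -0.4  0.6] gap 0.342
shift [0.2 0.2 0.2] rot [-0.0002  0.0008 -0.0029] n 1 per row [0.24 0.21 0.15] [-0.0002  0.0008 -0.0029]
```

>>> apply_moves(motion=[[[0,0,0],[0,0,0],1],[[0,0,0],[0,0,0],1],[[0,0,3],[0,0,0],1],[[0,0,8],[0,0,0],1],[[0,0,12],[0,0,0],1],[[0,0,15],[0,0,0],1],[[0,0,15],[0,0,0],1]], newtons=60)

```text
t: 6.05
position: [568.1, 260.3, 105.6]
orientation: [0.844, 0.474, 0.216, -0.128]
wrist_force: [0.2, -0.1, -5.1]
finger_gap: 0.341
```

Run:
```python
from h import *
plan((573.3,261.6,170),ori(-31.2,30,58.8))
```

```text
t 6.05 pos [568.1 260.3 105.6] q [ 0.55  0.41 -0.28 -0.52 -0.49  2.46] F [ 0.2 -0.1 -5.1] gap 0.341
shift [ 5.2  1.3 64.4] rot [ 0.0069 -0.0179 -0.0008] n 2 per row [ 2.61  0.66 32.19] [ 0.0034 -0.009  -0.0004]
```

>>> apply_moves(motion=[[[2,0,15],[0,-0.015,0],1],[[2,0,18],[0,0,0],1],[[0,0,20],[0,0,0],1],[[0,0,20],[0,0,0],1],[[0,0,5],[0,0,0],1]])

```text
t: 6.47
position: [564.8, 256.8, 180.5]
orientation: [0.844, 0.476, 0.212, -0.125]
wrist_force: [-0.1, 0.5, -3.6]
finger_gap: 0.339
```

Run:
```python
from h import *
plan((500,110,200),ori(-31.2-54,-60,58.8-54))
plan((500,110,200),ori(-31.2-25,-20,58.8-25))
t=arm.read_camera('top')[:,:,::-1];s=arm.read_camera('scene')[:,:,::-1]
cv2.imwrite('pics/a2.png',np.hstack([t[100:300,80:360],s[60:260,120:400]]))
```

```text
t 6.4667 pos [564.8 256.8 180.5] q [ 0.56  0.3  -0.25 -0.4  -0.61  2.31] F [-0.1  0.5 -3.6] gap 0.339
shift [ -64.8 -146.8   19.5] rot [-0.8471  1.3476 -0.7367] n 15 per row [-4.32 -9.79  1.3 ] [-0.0565  0.0898 -0.0491]
t 6.4667 pos [564.8 256.8 180.5] q [ 0.56  0.3  -0.25 -0.4  -0.61  2.31] F [-0.1  0.5 -3.6] gap 0.339
shift [ -64.8 -146.8   19.5] rot [-0.6235  0.5816 -0.4079] n 8 per row [ -8.1  -18.35   2.44] [-0.0779  0.0727 -0.051 ]
```

View pics/a2.png

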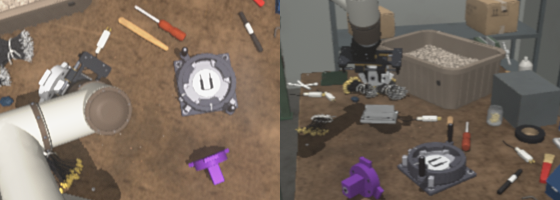

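>>> apply_moves(motion=[[[-2,-5,2],[-0.03,0.045,-0.025],1],[[-4.3,-9.8,2],[-0.0565,0.09,-0.049],1],[[-4.3,-9.8,2],[-0.0565,0.09,-0.049],1],[[-4.3,-9.8,2],[-0.0565,0.09,-0.049],1],[[-4.3,-9.8,2],[-0.0565,0.09,-0.049],1],[[-4.3,-9.8,2],[-0.0565,0.09,-0.049],1],[[-4.3,-9.8,2],[-0.0565,0.09,-0.049],1],[[-4.3,-9.8,2],[-0.0565,0.09,-0.049],1],[[-4.3,-9.8,2],[-0.0565,0.09,-0.049],1],[[-4.3,-9.8,2],[-0.0565,0.09,-0.049],1]])

```text
t: 7.4
position: [511.3, 158.6, 180.6]
orientation: [0.936, 0.201, -0.288, -0.036]
wrist_force: [0.8, -0.4, -5.0]
finger_gap: 0.344
```

Run:
```python
from h import *
plan((500,110,200),ori(-31.2-54,-60,58.8-54))
```

```text
t 7.4 pos [511.3 158.6 180.6] q [ 0.48  0.58  0.12 -0.22 -1.66  1.55] F [ 0.8 -0.4 -5. ] gap 0.344
shift [-11.3 -48.6  19.4] rot [-0.2855  0.4317 -0.2352] n 5 per row [-2.26 -9.73  3.87] [-0.0571  0.0863 -0.047 ]
```

>>> apply_moves(motion=[[[-2,-9.7,4],[-0.057,0.086,-0.047],1],[[-2,-9.7,4],[-0.057,0.086,-0.047],1],[[-2,-9.7,4],[-0.057,0.086,-0.047],1],[[-2,-9.7,4],[-0.057,0.086,-0.047],1],[[-2,-9.7,4],[-0.057,0.086,-0.047],1],[[0,0,0],[0,0,0],1]])

```text
t: 7.9
position: [503.8, 111.6, 183.2]
orientation: [0.861, 0.024, -0.508, 0.019]
wrist_force: [0.2, 0.3, -6.5]
finger_gap: 0.341
```

Run:
```python
from h import *
plan((500,110,200),ori(-31.2-54,-60,58.8-54))
t=arm.read_camera('top')[:,:,::-1];s=arm.read_camera('scene')[:,:,::-1]
cv2.imwrite('pics/a3.png',cv2.resize(np.hstack([t[100:300,120:320],s[90:290,140:340]]),(800,400),interpolation=cv2.INTER_CUBIC))
```

```text
t 7.9 pos [503.8 111.6 183.2] q [ 0.37  0.78  0.28 -0.31 -2.1   1.25] F [ 0.2  0.3 -6.5] gap 0.341
shift [-3.8 -1.6 16.8] rot [ 0.0097 -0.0195  0.0231] n 1 per row [-3.81 -1.62 16.78] [ 0.0097 -0.0195  0.0231]
```

View pics/a3.png

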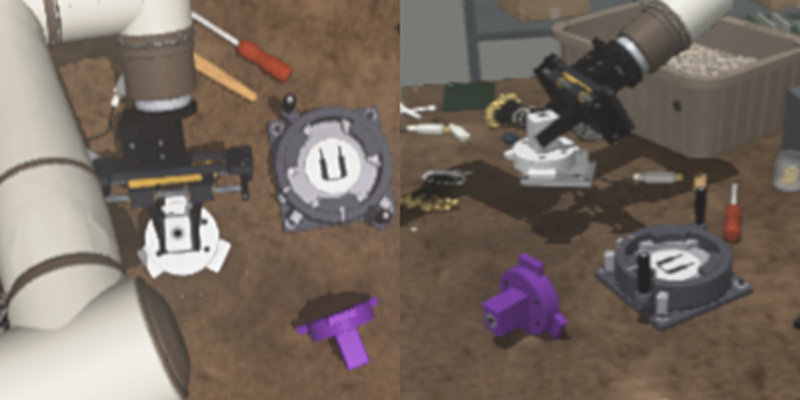

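>>> apply_moves(motion=[[[-1,4,-8],[0.01,-0.02,0.023],1],[[-1,4,-17],[0,0,0],1],[[-1,4,-20],[0,0,0],1],[[0,2,-20],[0,0,0],1],[[0,0,-17],[0,0,0],1],[[0,0,-10],[0,0,0],1],[[0,0,0],[0,0,0],1],[[0,0,0],[0,0,0],1]])

```text
t: 8.67
position: [504.0, 135.1, 89.2]
orientation: [0.876, 0.048, -0.479, 0.015]
wrist_force: [-0.3, -0.8, -4.1]
finger_gap: 0.343
```

Run:
```python
from h import *
plan((500,125,66),ori(-31.2-54,-60,58.8-54))
t=arm.read_camera('top')[:,:,::-1];s=arm.read_camera('scene')[:,:,::-1]
cv2.imwrite('pics/a4.png',cv2.resize(np.hstack([t[150:250,160:260],s[150:250,180:280]]),(800,400),interpolation=cv2.INTER_CUBIC))
```

```text
t 8.6667 pos [504.  135.1  89.2] q [ 0.41  0.86  0.22 -0.29 -1.9   1.32] F [-0.3 -0.8 -4.1] gap 0.343
shift [ -4.  -10.1 -23.2] rot [-0.0235  0.046  -0.0142] n 1 per row [ -4.02 -10.05 -23.23] [-0.0235  0.046  -0.0142]
```

View pics/a4.png

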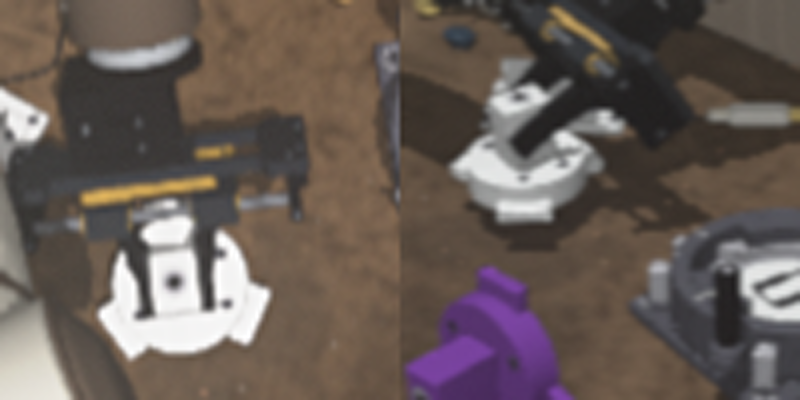

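>>> apply_moves(motion=[[[0,-2,-8],[-0.012,0.025,-0.007],1],[[0,0,-8],[-0.012,0.022,-0.007],1],[[0,0,-5],[0,0,0],1],[[0,0,0],[0,0,0],1],[[0,0,0],[0,0,0],1]])

```text
t: 9.18
position: [505.9, 132.8, 68.9]
orientation: [0.866, 0.035, -0.499, 0.02]
wrist_force: [-0.6, -0.7, -4.6]
finger_gap: 0.341
```

Run:
```python
from h import *
plan((500,125,60),ori(-31.2-54,-60,58.8-54))
```

```text
t 9.1833 pos [505.9 132.8  68.9] q [ 0.4   0.91  0.24 -0.29 -1.91  1.3 ] F [-0.6 -0.7 -4.6] gap 0.341
shift [-5.9 -7.8 -8.9] rot [0.0001 0.0017 0.0023] n 1 per row [-5.93 -7.79 -8.88] [0.0001 0.0017 0.0023]
```

Orientation right. Small steps down, watching force.

>>> apply_moves(motion=[[[0,0,-3],[0,0,0],1],[[0,0,-3],[0,0,0],1],[[0,0,-1.5],[0,0,0],1],[[0,0,0],[0,0,0],1],[[0,0,0],[0,0,0],1]])

```text
t: 9.6
position: [506.2, 132.5, 60.6]
orientation: [0.866, 0.035, -0.499, 0.02]
wrist_force: [-0.8, 0.0, -4.0]
finger_gap: 0.339
```

Run:
```python
from h import *
plan((500,125,56.5),ori(-31.2-54,-60,58.8-54))
t=arm.read_camera('top')[:,:,::-1];s=arm.read_camera('scene')[:,:,::-1]
cv2.imwrite('pics/a5.png',cv2.resize(np.hstack([t[170:230,180:240],s[160:220,190:250]]),(800,400),interpolation=cv2.INTER_CUBIC))
```

```text
t 9.6 pos [506.2 132.5  60.6] q [ 0.4   0.92  0.24 -0.29 -1.9   1.31] F [-0.8  0.  -4. ] gap 0.339
shift [-6.2 -7.5 -4.1] rot [0.0002 0.002  0.0026] n 1 per row [-6.15 -7.54 -4.08] [0.0002 0.002  0.0026]
```

View pics/a5.png

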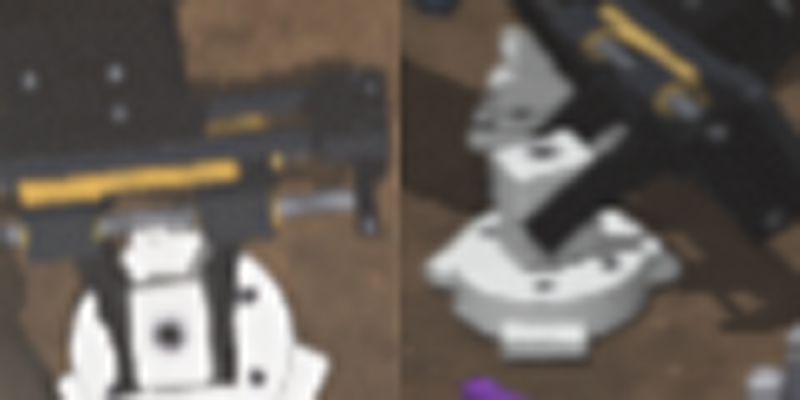

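>>> apply_moves(motion=[[[0,0,-1],[0,0,0],1],[[0,0,-1],[0,0,0],1],[[0,0,0],[0,0,0],1],[[0,0,0],[0,0,0],1]])

```text
t: 10.03
position: [506.4, 132.7, 59.1]
orientation: [0.866, 0.035, -0.498, 0.02]
wrist_force: [0.1, 0.5, -4.8]
finger_gap: 0.342
```

>>> apply_moves(motion=[[[0,0,-1],[0,0,0],1],[[0,0,0],[0,0,0],1],[[0,0,0],[0,0,0],1]])

```text
t: 10.28
position: [506.4, 132.8, 58.1]
orientation: [0.866, 0.035, -0.498, 0.02]
wrist_force: [-0.6, -0.6, -4.5]
finger_gap: 0.34
```

>>> apply_moves(motion=[[[0,0,-1],[0,0,0],1],[[0,0,0],[0,0,0],1],[[0,0,0],[0,0,0],1]])

```text
t: 10.53
position: [506.4, 132.8, 57.0]
orientation: [0.866, 0.035, -0.498, 0.02]
wrist_force: [0.5, -0.3, -5.1]
finger_gap: 0.34
```

>>> apply_moves(motion=[[[0,0,-1],[0,0,0],1],[[0,0,0],[0,0,0],1],[[0,0,0],[0,0,0],1]])

```text
t: 10.78
position: [506.5, 132.7, 56.0]
orientation: [0.866, 0.035, -0.498, 0.02]
wrist_force: [-0.2, 0.5, -3.7]
finger_gap: 0.345
```

>>> apply_moves(motion=[[[0,0,-1],[0,0,0],1],[[0,0,0],[0,0,0],1],[[0,0,0],[0,0,0],1]])

```text
t: 11.03
position: [506.6, 132.9, 55.9]
orientation: [0.866, 0.036, -0.498, 0.02]
wrist_force: [0.1, 0.7, -4.4]
finger_gap: 0.337
```

Run:
```python
from h import *
plan((500,125,56.5),ori(-31.2-54,-60,58.8-54))
s=arm.read_camera('scene')[:,:,::-1]
print(arm.get_state()['ft_torque'])
cv2.imwrite('pics/a6.png',cv2.resize(s[160:220,190:250],(600,600),interpolation=cv2.INTER_CUBIC))
```

```text
t 11.0333 pos [506.6 132.9  55.9] q [ 0.4   0.93  0.24 -0.29 -1.89  1.31] F [ 0.1  0.7 -4.4] gap 0.337
shift [-6.6 -7.9  0.6] rot [-0.0004  0.0031  0.0014] n 1 per row [-6.59 -7.86  0.61] [-0.0004  0.0031  0.0014]
[ 0.23380553 -2.85532547 -0.04641673]
```

View pics/a6.png

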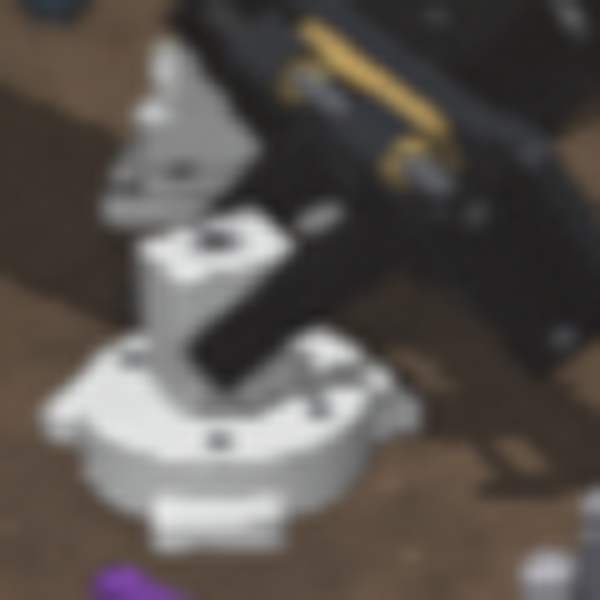

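>>> apply_moves(motion=[[[0,0,-1],[0,0,0],1],[[0,0,0],[0,0,0],1],[[0,0,0],[0,0,0],1]])

```text
t: 11.33
position: [506.6, 132.8, 55.8]
orientation: [0.866, 0.036, -0.499, 0.021]
wrist_force: [0.6, 0.5, -3.3]
finger_gap: 0.339
```

>>> apply_moves(motion=[[[0,0,-1],[0,0,0],1],[[0,0,0],[0,0,0],1],[[0,0,0],[0,0,0],1]])

```text
t: 11.58
position: [506.6, 132.9, 55.8]
orientation: [0.866, 0.036, -0.499, 0.021]
wrist_force: [0.4, 1.2, -2.2]
finger_gap: 0.34
```

>>> apply_moves(motion=[[[0,0,-2],[0,0,0],1],[[0,0,-2],[0,0,0],1],[[0,0,0],[0,0,0],1],[[0,0,0],[0,0,0],1]], newtons=10)

```text
t: 11.92
position: [506.9, 133.0, 55.5]
orientation: [0.865, 0.038, -0.5, 0.021]
wrist_force: [0.8, 0.2, -1.5]
finger_gap: 0.341
```

Run:
```python
from h import *
s=arm.read_camera('scene')[:,:,::-1];t=arm.read_camera('top')[:,:,::-1]
plan((500,125,56.5),ori(-31.2-54,-60,58.8-54))
cv2.imwrite('pics/a7.png',cv2.resize(np.hstack([t[170:230,180:240],s[160:220,190:250]]),(800,400),interpolation=cv2.INTER_CUBIC))
```

```text
t 12.0167 pos [506.9 133.   55.5] q [ 0.4   0.93  0.24 -0.29 -1.9   1.31] F [ 1.2  1.  -0.7] gap 0.349
shift [-6.9 -8.   1. ] rot [-0.0007 -0.0012 -0.0025] n 1 per row [-6.9  -7.97  1.01] [-0.0007 -0.0012 -0.0025]
```

View pics/a7.png

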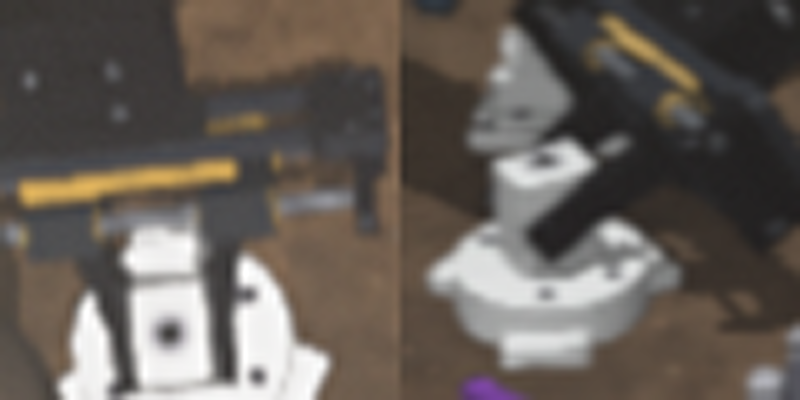

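>>> apply_moves(motion=[[[0,0,0],[0,0,0],0.55],[[0,0,0],[0,0,0],0.5],[[0,0,0],[0,0,0],0.3],[[0,0,0],[0,0,0],0],[[0,0,0],[0,0,0],0],[[0,0,0],[0,0,0],0],[[0,0,0],[0,0,0],0],[[0,0,0],[0,0,0],0],[[0,0,0],[0,0,0],0]])

```text
t: 12.77
position: [506.0, 131.6, 56.2]
orientation: [0.864, 0.038, -0.502, 0.022]
wrist_force: [0.4, -0.4, 0.5]
finger_gap: 0.933
```

Run:
```python
from h import *
plan((590,140,108),ori(-31.2-54,-60,58.8-54))
print(proj('top',(506,132,49)))
```

```text
t 12.7667 pos [506.  131.6  56.2] q [ 0.4   0.93  0.24 -0.29 -1.9   1.31] F [ 0.4 -0.4  0.5] gap 0.933
shift [84.   8.4 51.8] rot [ 0.0012 -0.0059 -0.0035] n 3 per row [27.98  2.81 17.25] [ 0.0004 -0.002  -0.0012]
[205.97797102 218.98928228]
```

>>> apply_moves(motion=[[[8,0.7,5],[0,0,0],0],[[18,1.5,10.5],[0,0,0],0],[[22,2,13],[0,0,0],0],[[22,2,14],[0,0,0],0],[[10,2,25],[0,0,0],0],[[0,0,25],[0,0,0],0]])

```text
t: 13.27
position: [584.8, 139.3, 146.6]
orientation: [0.859, 0.036, -0.51, 0.024]
wrist_force: [-0.9, -0.7, -0.1]
finger_gap: 0.996
```

Run:
```python
from h import *
plan((506,130,200),ori(-85,0,4.8))
for n in('top','scene'):
  for tg in('cover','cover_boss'):
    im=arm.read_camera(n)
    for r in arm.spot_point(n,tg)[:2]: print(n,tg,round(r['score'],2),toworld(n,r['position']).round(1))
```

```text
t 13.2667 pos [584.8 139.3 146.6] q [ 0.37  0.95  0.56 -0.31 -2.21  1.24] F [-0.9 -0.7 -0.1] gap 0.996
shift [-78.8  -9.3  53.4] rot [ 0.0969 -1.0662  0.0028] n 9 per row [-8.75 -1.04  5.93] [ 0.0108 -0.1185  0.0003]
top cover 0.83 [402.8 -82.9  45.8]
top cover 0.66 [498.8 134.   -2.1]
top cover_boss 0.91 [ 356.9 -101.4   46.9]
top cover_boss 0.61 [503.1 139.1  54.9]
scene cover 0.96 [402.9 -84.4  50.9]
scene cover 0.69 [502.2 132.1  -2.7]
scene cover_boss 0.92 [ 353.9 -100.4   44.1]
scene cover_boss 0.66 [503.3 133.6  54.5]
```

Run:
```python
from h import *
t=arm.read_camera('top')[:,:,::-1];s=arm.read_camera('scene')[:,:,::-1]
cv2.imwrite('pics/a8.png',cv2.resize(np.hstack([t[190:240,180:240],s[165:215,190:250]]),(800,333),interpolation=cv2.INTER_CUBIC))
```

```text
(no output)
```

View pics/a8.png

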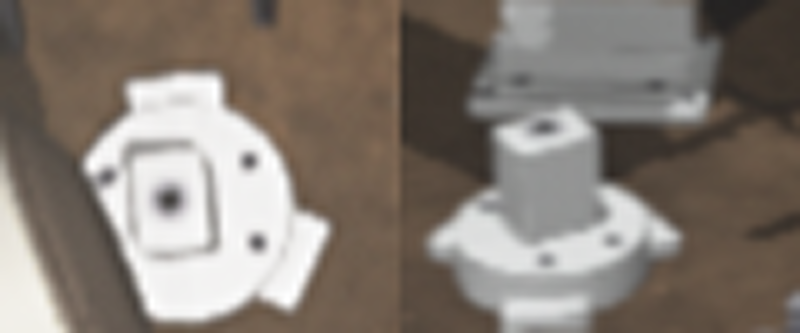

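Run:
```python
from h import *
T=lambda x,y:(180+x/6.667-.43,190+y/6.667-.43)
S=lambda x,y:(190+x/6.667-.43-60,165+y/6.667-.43)
S=lambda x,y:(190+(x-400)/6.667-.43,165+y/6.667-.43)
print(back('top',T(170,200),74),tri({'top':T(170,200),'scene':S(545,127)}))
for a,b,z in(((132,150),(202,144),74),((140,255),(212,248),74),((128,88),(222,76),10),((130,150),(140,255),74),((200,145),(213,248),74)):
  p,q=back('top',T(*a),z),back('top',T(*b),z);d=q-p;print(p.round(1),q.round(1),np.linalg.norm(d).round(1),np.degrees(np.arctan2(d[1],d[0])).round(1))
```

```text
[502.46372211 131.91355338  74.        ] [502.46886577 131.57529175  76.58127977]
[522.7 146.8  74. ] [524.4 119.   74. ] 27.8 -86.5
[481. 144.  74.] [483.1 115.6  74. ] 28.5 -85.9
[555.3 155.6  10. ] [559.4 116.   10. ] 39.8 -84.1
[522.7 147.6  74. ] [481. 144.  74.] 41.8 -175.1
[524.  119.8  74. ] [483.1 115.2  74. ] 41.2 -173.5
```

>>> apply_moves(motion=[[[-8,-1,7],[0.01,-0.118,0],0],[[-8,-1,7],[0.01,-0.118,0],0],[[-8,-1,7],[0.01,-0.118,0],0],[[-8,-1,7],[0.01,-0.118,0],0],[[-8,-1,7],[0.01,-0.118,0],0],[[-8,-1,7],[0.01,-0.118,0],0],[[-8,-1,7],[0.01,-0.118,0],0],[[-8,-1,7],[0.01,-0.118,0],0],[[-8,-1,7],[0.01,-0.118,0],0],[[-4,0,0],[0,-0.03,0],0],[[0,0,0],[0,0,0],0]])

```text
t: 14.68
position: [500.7, 127.2, 192.9]
orientation: [0.999, 0.039, 0.024, 0.002]
wrist_force: [0.3, -0.3, -1.2]
finger_gap: 0.998
```

Run:
```python
from h import *
plan((505,133,160),ori(-85,0,4.8))
```

```text
t 14.6833 pos [500.7 127.2 192.9] q [ 0.58  0.23 -0.38  0.03 -0.92  1.05] F [ 0.3 -0.3 -1.2] gap 0.998
shift [  4.3   5.8 -32.9] rot [0.0018 0.0472 0.0089] n 1 per row [  4.32   5.76 -32.93] [0.0018 0.0472 0.0089]
```

>>> apply_moves(motion=[[[1,2,-10],[0.002,0.03,0.009],0],[[1,2,-18],[0,0.017,0],0],[[0,1,-22],[0,0,0],0],[[0,0,-20],[0,0,0],0],[[0,0,0],[0,0,0],0],[[0,0,0],[0,0,0],0]])

```text
t: 15.18
position: [504.6, 133.2, 118.2]
orientation: [0.999, 0.043, -0.003, -0.0]
wrist_force: [0.7, -0.3, 0.6]
finger_gap: 0.998
```

Run:
```python
from h import *
plan((502.5,131.8,58),ori(-85,0,4.8))
```

```text
t 15.1833 pos [504.6 133.2 118.2] q [ 0.57  0.35 -0.41 -0.   -0.81  1.09] F [ 0.7 -0.3  0.6] gap 0.998
shift [ -2.1  -1.4 -60.2] rot [-0.0004 -0.0052  0.0003] n 2 per row [ -1.07  -0.7  -30.09] [-0.0002 -0.0026  0.0001]
```

>>> apply_moves(motion=[[[-1,-1,-10],[0,-0.005,0],0],[[-1,0,-16],[0,0,0],0],[[0,0,-16],[0,0,0],0],[[0,0,-9],[0,0,0],0],[[0,0,0],[0,0,0],0],[[0,0,0],[0,0,0],0]])

```text
t: 15.68
position: [507.8, 133.4, 65.8]
orientation: [0.999, 0.043, 0.001, -0.0]
wrist_force: [-0.1, -0.1, 0.1]
finger_gap: 0.998
```

Run:
```python
from h import *
plan((502.5,131.8,58),ori(-85,0,4.8))
t=arm.read_camera('top')[:,:,::-1];s=arm.read_camera('scene')[:,:,::-1]
cv2.imwrite('pics/a9.png',cv2.resize(np.hstack([t[190:240,180:240],s[165:215,190:250]]),(800,333),interpolation=cv2.INTER_CUBIC))
```

```text
t 15.6833 pos [507.8 133.4  65.8] q [ 0.57  0.43 -0.46  0.   -0.68  1.09] F [-0.1 -0.1  0.1] gap 0.998
shift [-5.3 -1.6 -7.8] rot [-0.0001  0.001   0.0016] n 1 per row [-5.27 -1.63 -7.79] [-0.0001  0.001   0.0016]
```

View pics/a9.png

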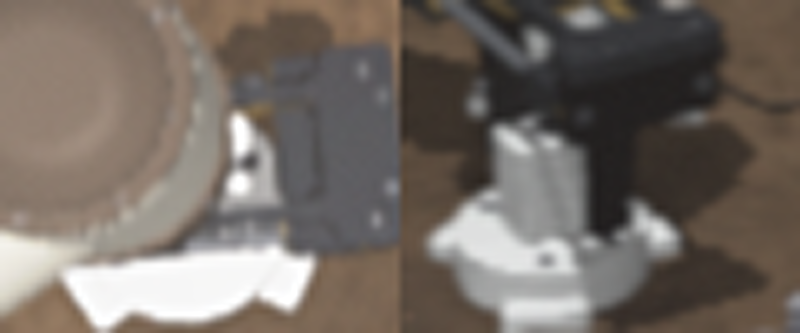

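>>> apply_moves(motion=[[[-3,-1,-4],[0,0,0],0],[[-2.5,-0.5,-3],[0,0,0],0],[[0,0,0],[0,0,0],0.5],[[0,0,0],[0,0,0],0.5]], newtons=15)

```text
t: 16.12
position: [503.1, 132.7, 61.3]
orientation: [0.999, 0.043, 0.003, -0.002]
wrist_force: [0.9, 0.1, 0.0]
finger_gap: 0.917
```

Run:
```python
from h import *
plan((502.5,131.8,58),ori(-85,0,4.8))
```

```text
t 16.1167 pos [503.1 132.7  61.3] q [ 0.57  0.43 -0.48  0.   -0.66  1.09] F [0.9 0.1 0. ] gap 0.917
shift [-0.6 -0.9 -3.3] rot [-0.0034  0.0065  0.0014] n 1 per row [-0.64 -0.86 -3.28] [-0.0034  0.0065  0.0014]
```

>>> apply_moves(motion=[[[-0.5,-0.7,-2],[-0.003,0.005,0],0.7],[[0,0,0],[0,0,0],1],[[0,0,0],[0,0,0],1],[[0,0,0],[0,0,0],1],[[0,0,0],[0,0,0],1],[[0,0,0],[0,0,0],1],[[0,0,0],[0,0,0],1],[[0,0,0],[0,0,0],1],[[0,0,0],[0,0,0],1]], newtons=15)

```text
t: 16.87
position: [503.1, 132.3, 59.9]
orientation: [0.999, 0.043, 0.001, -0.0]
wrist_force: [0.2, 0.0, -0.1]
finger_gap: 0.34
```

Run:
```python
from h import *
plan((502.5,131.8,58),ori(-85,0,4.8))
```

```text
t 16.8667 pos [503.1 132.3  59.9] q [ 0.57  0.43 -0.48  0.   -0.66  1.09] F [ 0.2  0.  -0.1] gap 0.34
shift [-0.6 -0.5 -1.9] rot [-0.0009  0.0025  0.001 ] n 1 per row [-0.55 -0.47 -1.91] [-0.0009  0.0025  0.001 ]
```

>>> apply_moves(motion=[[[0,0,0],[0,0,0],1],[[0,0,4],[0,0,0],1],[[0,0,12],[0,0,0],1],[[0,0,20],[0,0,0],1],[[0,0,25],[0,0,0],1],[[0,0,25],[0,0,0],1],[[0,0,15],[0,0,0],1],[[0,0,0],[0,0,0],1]], newtons=60)

```text
t: 17.53
position: [494.8, 128.4, 157.9]
orientation: [0.999, 0.041, -0.009, 0.003]
wrist_force: [2.1, 0.6, -4.4]
finger_gap: 0.34
```

Run:
```python
from h import *
plan((604.7,-88,180),ori(-83.5,0,4.8))
t=arm.read_camera('top')[:,:,::-1];s=arm.read_camera('scene')[:,:,::-1]
c=t[140:225,245:330];cv2.imwrite('pics/b1.png',cv2.resize(c,(595,595),interpolation=cv2.INTER_CUBIC))
c=s[180:260,230:320];cv2.imwrite('pics/b2.png',cv2.resize(c,(630,560),interpolation=cv2.INTER_CUBIC))
g=t.min(axis=2);m=(g>205).astype(np.uint8);m[:155]=0;m[212:]=0;m[:,:255]=0;m[:,315:]=0
n,l,st,ce=cv2.connectedComponentsWithStats(m)
for i in range(1,n):
  if st[i,4]>60:
    cs,_=cv2.findContours((l==i).astype(np.uint8),cv2.RETR_EXTERNAL,cv2.CHAIN_APPROX_NONE)
    e=cv2.fitEllipse(cs[0]);print(st[i],e,back('top',e[0],34))
```

```text
t 17.5333 pos [494.8 128.4 157.9] q [ 0.57  0.29 -0.38 -0.   -0.92  1.09] F [ 2.1  0.6 -4.4] gap 0.34
shift [ 109.9 -216.4   22.1] rot [ 0.0073 -0.018   0.032 ] n 7 per row [ 15.7  -30.92   3.15] [ 0.001  -0.0026  0.0046]
[ 264  162   44   41 1007] ((285.0228576660156, 182.5938720703125), (37.55389404296875, 40.22724533081055), 114.56427001953125) [602.5550454  -86.31228046  34.        ]
```

View pics/b1.png

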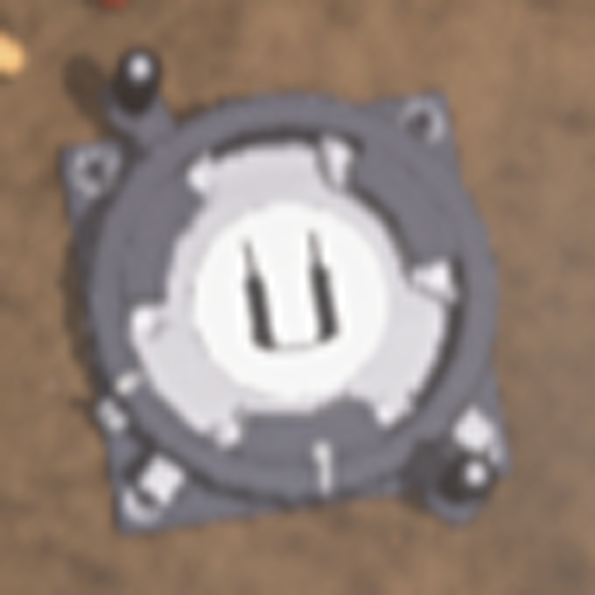

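View pics/b2.png

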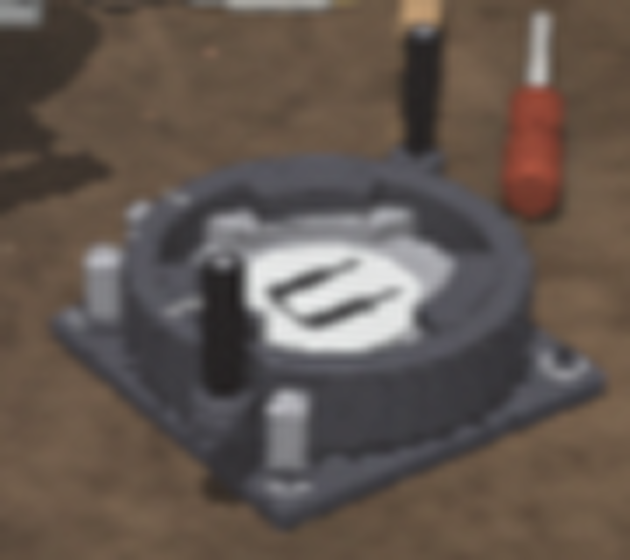

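Run:
```python
from h import *
t=arm.read_camera('top')[:,:,::-1]
B=lambda x,y:(245+x/7-.43,140+y/7-.43)
print('pad',back('top',B(290.5,305.5),34),'collar rim',back('top',B(293.5,294),54))
f=back('top',B(141,68),106);n=back('top',B(474,476),106)
print('grips',f,n,(f+n)/2,np.linalg.norm(f-n)/2,np.degrees(np.arctan2(*(n-f)[1::-1])))
up=cv2.resize(t[140:225,245:330],None,fx=8,fy=8,interpolation=cv2.INTER_CUBIC)
for th in(215,222,230,236):
  m=((up.min(axis=2)>th)*255).astype(np.uint8);m=cv2.morphologyEx(m,cv2.MORPH_CLOSE,np.ones((41,41)))
  m=cv2.morphologyEx(m,cv2.MORPH_OPEN,np.ones((61,61)))
  cs,_=cv2.findContours(m,cv2.RETR_EXTERNAL,cv2.CHAIN_APPROX_NONE)
  for c in cs:
    e=cv2.fitEllipse(c);uv=(245+(e[0][0]+.5)/8-.5,140+(e[0][1]+.5)/8-.5);print(th,np.array(e[1])/8,back('top',uv,34))
# model overlay: hypotheses slots
up=cv2.resize(t[140:225,245:330],None,fx=7,fy=7,interpolation=cv2.INTER_CUBIC)
C=np.array([604.5,-88.5]);psi=np.radians(6.5)
def W(r,a,z): return np.array([C[0]+r*np.cos(a),C[1]+r*np.sin(a),z])
def uvp(X): u=proj('top',X);return tuple(int(round(v)) for v in ((u[0]-245+.5)*7-.5,(u[1]-140+.5)*7-.5))
def poly(ps,col): cv2.polylines(up,[np.array([uvp(p) for p in ps],np.int32)],True,col,1)
an=np.linspace(0,2*np.pi,90)
poly([W(38,a,34) for a in an],(0,0,255));poly([W(80,a,54) for a in an],(0,255,0));poly([W(48.5,a,39.5) for a in an],(255,0,0))
for k in range(3):
  a=psi+k*2*np.pi/3;c,s=np.cos(a),np.sin(a)
  for w in(-22.5,22.5):
    poly([np.array([C[0]+r*c-w*s,C[1]+r*s+w*c,39.5]) for r in(42,58)],(0,255,255))
poly([np.array([C[0]+x*np.cos(psi)-y*np.sin(psi),C[1]+x*np.sin(psi)+y*np.cos(psi),12]) for x,y in((80,80),(-80,80),(-80,-80),(80,-80))],(255,0,255))
cv2.imwrite('pics/b3.png',up)
```

```text
pad [600.74551407 -89.14864552  34.        ] collar rim [601.98117405 -88.64776313  54.        ]
grips [680.67108939 -29.80040615 106.        ] [ 523.7023562  -147.72596701  106.        ] [602.1867228  -88.76318658 106.        ] 98.16519381194504 -143.0836399006252
215 [36.16520309 39.94461823] [604.00408386 -88.21724052  34.        ]
222 [27.84420586 28.98425865] [601.4037446  -90.26756646  34.        ]
230 [26.87080193 27.37083435] [602.21872546 -89.43588887  34.        ]
236 [26.32615471 26.68525505] [602.30918956 -89.33900084  34.        ]
```

View pics/b3.png

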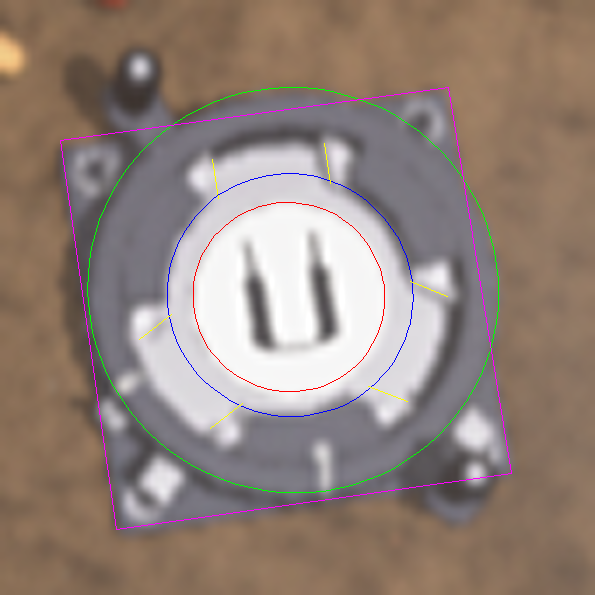

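>>> apply_moves(motion=[[[6,-10,15],[0.001,-0.003,0.005],1],[[13,-26,10],[0.001,-0.003,0.005],1],[[14,-28,4],[0.001,-0.003,0.005],1],[[14,-28,1],[0.001,-0.003,0.005],1],[[14,-28,0],[0.001,-0.003,0.005],1],[[14,-28,0],[0,-0.003,0.005],1],[[14,-28,0],[0,0,0],1],[[12,-24,0],[0,0,0],1],[[5,-10,0],[0,0,0],1],[[0,0,0],[0,0,0],1]])

```text
t: 18.52
position: [590.8, -93.2, 161.7]
orientation: [0.998, 0.057, -0.024, 0.005]
wrist_force: [1.0, 0.2, -4.8]
finger_gap: 0.338
```

Run:
```python
from h import *
plan((602.5,-88.6,150),ori(-83.5,0,6.5))
```

```text
t 18.5167 pos [590.8 -93.2 161.7] q [ 0.12  0.43 -0.15  0.01 -1.04  1.56] F [ 1.   0.2 -4.8] gap 0.338
shift [ 11.7   4.6 -11.7] rot [ 0.0118 -0.0473  0.0001] n 1 per row [ 11.71   4.61 -11.74] [ 0.0118 -0.0473  0.0001]
```

>>> apply_moves(motion=[[[5,2,0],[0.006,-0.025,0],1],[[5,2,0],[0.006,-0.02,0],1],[[2,0.5,-4],[0,0,0],1],[[0,0,-4],[0,0,0],1],[[0,0,0],[0,0,0],1],[[0,0,0],[0,0,0],1]])

```text
t: 19.02
position: [598.1, -86.2, 144.4]
orientation: [0.998, 0.056, -0.009, -0.001]
wrist_force: [0.6, 0.6, -4.6]
finger_gap: 0.339
```

Run:
```python
from h import *
plan((602.5,-88.6,115),ori(-83.5,0,6.5))
t=arm.read_camera('top')[:,:,::-1];s=arm.read_camera('scene')[:,:,::-1]
cv2.imwrite('pics/b4.png',cv2.resize(np.hstack([t[140:230,235:335],s[160:250,225:325]]),(800,360),interpolation=cv2.INTER_CUBIC))
```

```text
t 19.0167 pos [598.1 -86.2 144.4] q [ 0.12  0.45 -0.17 -0.01 -0.97  1.56] F [ 0.6  0.6 -4.6] gap 0.339
shift [  4.4  -2.4 -29.4] rot [-0.0019 -0.0182  0.0006] n 1 per row [  4.42  -2.37 -29.43] [-0.0019 -0.0182  0.0006]
```

View pics/b4.png

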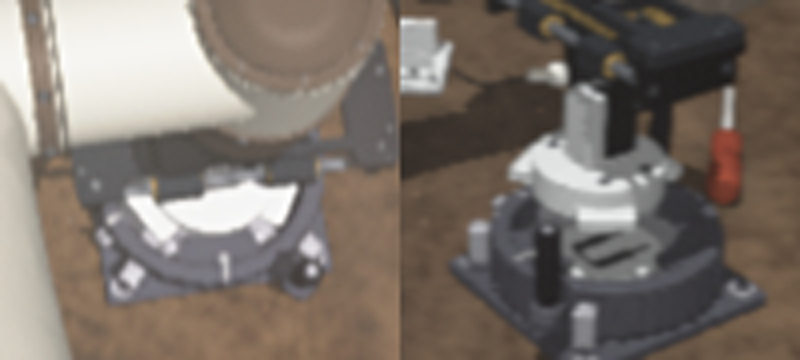

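>>> apply_moves(motion=[[[1,-1,-6],[-0.002,-0.018,0],1],[[1,-1,-8],[0,0,0],1],[[0,0,-6],[0,0,0],1],[[0,0,0],[0,0,0],1],[[0,0,0],[0,0,0],1],[[0,0,0],[0,0,0],1]])

```text
t: 19.62
position: [600.8, -87.8, 124.8]
orientation: [0.998, 0.057, 0.001, 0.0]
wrist_force: [-0.2, 0.4, -5.1]
finger_gap: 0.335
```

Run:
```python
from h import *
plan((602.5,-88.6,110),ori(-83.5,0,6.5))
```

```text
t 19.6167 pos [600.8 -87.8 124.8] q [ 0.12  0.46 -0.2   0.   -0.91  1.56] F [-0.2  0.4 -5.1] gap 0.335
shift [  1.7  -0.8 -14.8] rot [ 0.0002  0.0018 -0.0008] n 1 per row [  1.67  -0.83 -14.79] [ 0.0002  0.0018 -0.0008]
```

>>> apply_moves(motion=[[[0.8,-0.4,-3],[0,0.002,0],1],[[0.4,-0.3,-3],[0,0,0],1],[[0,0,0],[0,0,0],1],[[0,0,0],[0,0,0],1]])

```text
t: 19.95
position: [602.9, -88.6, 118.9]
orientation: [0.998, 0.057, 0.001, 0.0]
wrist_force: [0.6, -0.9, -4.7]
finger_gap: 0.343
```

Run:
```python
from h import *
plan((602.5,-88.6,110),ori(-83.5,0,6.5))
t=arm.read_camera('top')[:,:,::-1];s=arm.read_camera('scene')[:,:,::-1]
cv2.imwrite('pics/b5.png',cv2.resize(np.hstack([t[165:225,245:325],s[175:235,235:315]]),(800,300),interpolation=cv2.INTER_CUBIC))
```

```text
t 19.95 pos [602.9 -88.6 118.9] q [ 0.12  0.47 -0.2   0.   -0.9   1.57] F [ 0.6 -0.9 -4.7] gap 0.343
shift [-0.4  0.  -8.9] rot [ 0.0003  0.001  -0.0008] n 1 per row [-0.42  0.01 -8.91] [ 0.0003  0.001  -0.0008]
```

View pics/b5.png

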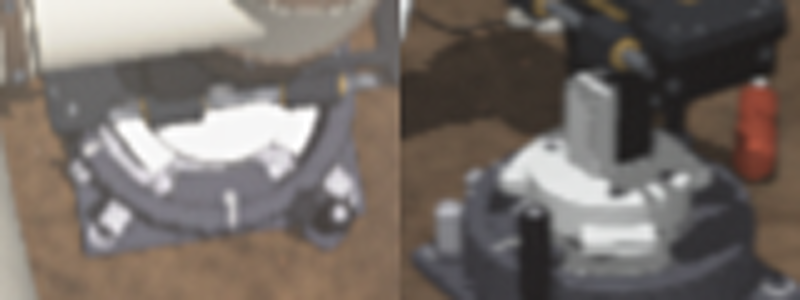

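>>> apply_moves(motion=[[[-0.3,0,-3],[0,0,0],1],[[0,0,-3],[0,0,0],1],[[0,0,-2],[0,0,0],1],[[0,0,0],[0,0,0],1],[[0,0,0],[0,0,0],1]])

```text
t: 20.47
position: [602.5, -88.6, 110.3]
orientation: [0.998, 0.057, 0.001, 0.0]
wrist_force: [0.5, 0.3, -5.3]
finger_gap: 0.342
```

Run:
```python
from h import *
plan((602.5,-88.6,100),ori(-83.5,0,6.5))
```

```text
t 20.4667 pos [602.5 -88.6 110.3] q [ 0.12  0.48 -0.21  0.   -0.88  1.57] F [ 0.5  0.3 -5.3] gap 0.342
shift [  0.   -0.  -10.3] rot [ 0.0002  0.0013 -0.0008] n 1 per row [  0.03  -0.04 -10.33] [ 0.0002  0.0013 -0.0008]
```

>>> apply_moves(motion=[[[0,0,-3],[0,0,0],1],[[0,0,-3],[0,0,0],1],[[0,0,-2],[0,0,0],1],[[0,0,0],[0,0,0],1],[[0,0,0],[0,0,0],1]])

```text
t: 20.88
position: [602.5, -88.6, 101.3]
orientation: [0.998, 0.057, 0.001, 0.0]
wrist_force: [0.7, -0.6, -4.8]
finger_gap: 0.341
```

Run:
```python
from h import *
plan((602.5,-88.6,95),ori(-83.5,0,6.5))
t=arm.read_camera('top')[:,:,::-1];s=arm.read_camera('scene')[:,:,::-1]
cv2.imwrite('pics/b6.png',cv2.resize(np.hstack([t[165:225,245:325],s[175:235,235:315]]),(800,300),interpolation=cv2.INTER_CUBIC))
```

```text
t 20.8833 pos [602.5 -88.6 101.3] q [ 0.12  0.49 -0.22  0.   -0.86  1.56] F [ 0.7 -0.6 -4.8] gap 0.341
shift [ 0.  -0.  -6.3] rot [ 0.0003  0.0011 -0.0009] n 1 per row [ 0.03 -0.04 -6.34] [ 0.0003  0.0011 -0.0009]
```

View pics/b6.png

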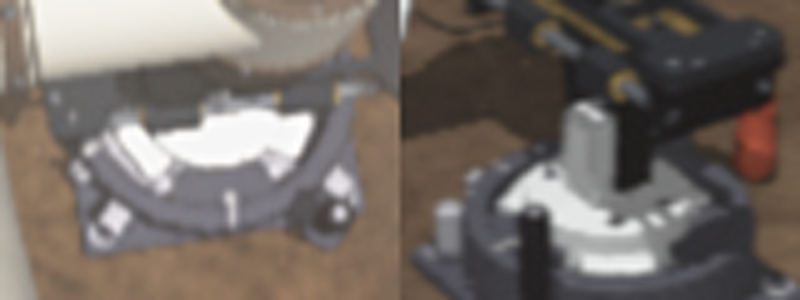

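>>> apply_moves(motion=[[[0,0,-2],[0,0,0],1],[[0,0,-2],[0,0,0],1],[[0,0,0],[0,0,0],1],[[0,0,0],[0,0,0],1]])

```text
t: 21.32
position: [602.8, -88.5, 97.5]
orientation: [0.998, 0.057, 0.001, 0.0]
wrist_force: [1.1, 1.2, -5.0]
finger_gap: 0.341
```

>>> apply_moves(motion=[[[0,0,-1.5],[0,0,0],1],[[0,0,-1],[0,0,0],1],[[0,0,0],[0,0,0],1],[[0,0,0],[0,0,0],1]])

```text
t: 21.65
position: [602.8, -88.6, 94.7]
orientation: [0.998, 0.057, 0.001, 0.0]
wrist_force: [0.4, 0.4, -4.9]
finger_gap: 0.342
```

>>> apply_moves(motion=[[[0,0,-1],[0,0,0],1],[[0,0,0],[0,0,0],1],[[0,0,0],[0,0,0],1]])

```text
t: 21.9
position: [603.3, -88.6, 94.2]
orientation: [0.998, 0.057, 0.002, 0.0]
wrist_force: [0.2, 0.5, -4.9]
finger_gap: 0.344
```

>>> apply_moves(motion=[[[0,0,-1],[0,0,0],1],[[0,0,0],[0,0,0],1],[[0,0,0],[0,0,0],1]])

```text
t: 22.15
position: [603.7, -88.6, 94.1]
orientation: [0.998, 0.057, 0.002, 0.0]
wrist_force: [0.6, -0.1, -4.7]
finger_gap: 0.346
```

>>> apply_moves(motion=[[[0,0,-1],[0,0,0],1],[[0,0,0],[0,0,0],1],[[0,0,0],[0,0,0],1]])

```text
t: 22.4
position: [604.1, -88.5, 94.1]
orientation: [0.998, 0.058, 0.003, 0.001]
wrist_force: [0.0, 1.2, -4.2]
finger_gap: 0.339
```

>>> apply_moves(motion=[[[-1.2,0,-0.5],[0,0,0],1],[[0,0,-0.5],[0,0,0],1],[[0,0,0],[0,0,0],0.6],[[0,0,0],[0,0,0],0.5],[[0,0,0],[0,0,0],0.3],[[0,0,0],[0,0,0],0.3]], newtons=10)

```text
t: 22.9
position: [605.6, -88.7, 95.5]
orientation: [0.998, 0.058, 0.006, 0.001]
wrist_force: [-0.2, 0.7, -0.7]
finger_gap: 0.545
```

Run:
```python
from h import *
plan((602.5,-88.6,93),ori(-83.5,0,6.5))
t=arm.read_camera('top')[:,:,::-1];s=arm.read_camera('scene')[:,:,::-1]
cv2.imwrite('pics/b7.png',cv2.resize(np.hstack([t[165:225,245:325],s[175:235,235:315]]),(800,300),interpolation=cv2.INTER_CUBIC))
```

```text
t 22.9 pos [605.6 -88.7  95.5] q [ 0.12  0.5  -0.23  0.   -0.83  1.56] F [-0.2  0.7 -0.7] gap 0.545
shift [-3.1  0.1 -2.5] rot [ 0.0016  0.0131 -0.0034] n 1 per row [-3.13  0.14 -2.51] [ 0.0016  0.0131 -0.0034]
```

View pics/b7.png

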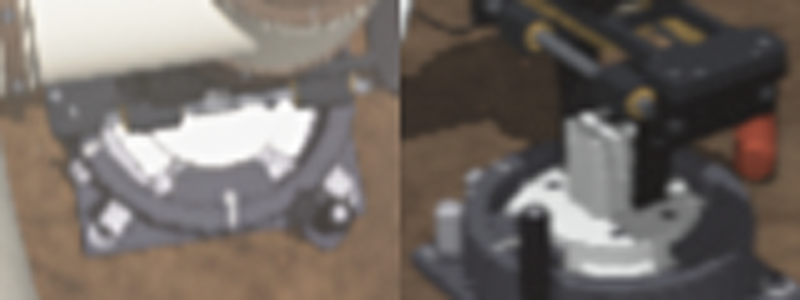

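>>> apply_moves(motion=[[[0,0,0],[0,0,0],0.2],[[0,0,0],[0,0,0],0],[[0,0,5],[0,0,0],0],[[0,0,15],[0,0,0],0],[[0,0,22],[0,0,0],0],[[0,0,25],[0,0,0],0],[[-20,0,25],[0,0,0],0],[[-30,0,20],[0,0,0],0],[[-35,0,10],[0,0,0],0],[[-35,0,0],[0,0,0],0],[[-35,0,0],[0,0,0],0]])

```text
t: 23.92
position: [450.7, -89.0, 222.4]
orientation: [0.998, 0.059, 0.007, 0.002]
wrist_force: [-0.4, 1.3, -0.5]
finger_gap: 1.002
```

Run:
```python
from h import *
plan((500,-88.6,200),ori(-83.5,0,6.5))
t=arm.read_camera('top')[:,:,::-1];s=arm.read_camera('scene')[:,:,::-1]
cv2.imwrite('pics/b8.png',cv2.resize(np.hstack([t[140:220,245:325],s[175:255,235:315]]),(800,400),interpolation=cv2.INTER_CUBIC))
```

```text
t 23.9167 pos [450.7 -89.  222.4] q [ 0.16  0.12 -0.43  0.01 -1.01  1.52] F [-0.4  1.3 -0.5] gap 1.002
shift [ 49.3   0.4 -22.4] rot [ 0.0037  0.015  -0.0039] n 2 per row [ 24.66   0.22 -11.2 ] [ 0.0018  0.0075 -0.0019]
```

View pics/b8.png

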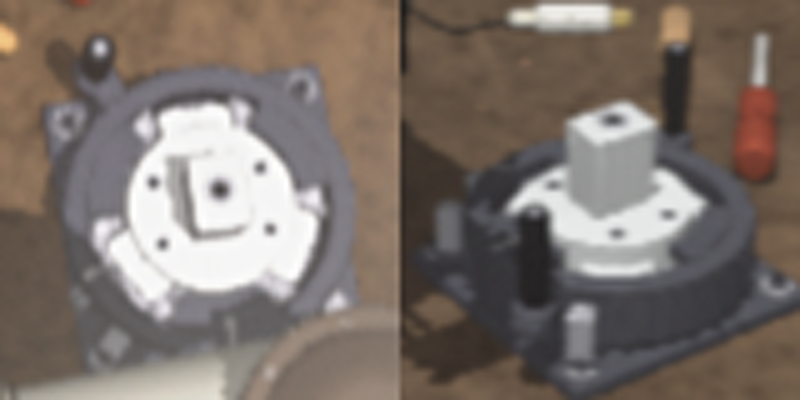

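Run:
```python
from h import *
B=lambda x,y:(245+x/7-.43,140+y/7-.43);S=lambda x,y:(230+x/7-.43,180+y/7-.43)
for a,b in(((475,425),(288,400)),((160,478),(105,258)),((115,412),(140,210)),((474,470),(222,262))):
  X=tri({'top':B(*a),'scene':S(*b)});print(X.round(1),(proj('top',X)-B(*a)).round(2),np.linalg.norm(X[:2]-[602,-89]).round(1),np.degrees(np.arctan2(X[1]+89,X[0]-602)).round(1)%360)
```

```text
[ 548.9 -157.8   45.8] [-0.14  0.36] 86.9 232.3
[532.7 -35.   43.5] [ 0.02 -0.06] 87.9 142.1
[557.6 -17.8  49.9] [-0.06  0.15] 83.9 122.0
[ 525.5 -147.6  106.5] [-0.05  0.14] 96.4 217.5
```

>>> apply_moves(motion=[[[12,-10,-4],[0.001,0.003,0.09],0],[[14,-11,-7],[0.001,0.003,0.09],0],[[14,-11,-8],[0.001,0.003,0.09],0],[[14,-11,-8],[0,0.003,0.09],0],[[14,-11,-8],[0,0.003,0.09],0],[[6,-5,-8],[0,0,0.07],0],[[0,0,0],[0,0,0],0],[[0,0,0],[0,0,0],0]])

```text
t: 24.68
position: [525.6, -151.4, 182.9]
orientation: [0.945, 0.326, 0.004, -0.002]
wrist_force: [0.3, 0.1, 0.6]
finger_gap: 0.997
```

Run:
```python
from h import *
plan((524.3,-147.7,150),ori(-53,0,6.5))
```

```text
t 24.6833 pos [ 525.6 -151.4  182.9] q [ 0.01  0.31 -0.28 -0.01 -0.98  2.23] F [0.3 0.1 0.6] gap 0.997
shift [ -1.3   3.7 -32.9] rot [-0.0055  0.0066 -0.0181] n 1 per row [ -1.26   3.72 -32.9 ] [-0.0055  0.0066 -0.0181]
```

>>> apply_moves(motion=[[[-1,2,-10],[-0.005,0.007,-0.018],0.3],[[-1,1,-16],[0,0,0],0.3],[[0,0,-16],[0,0,0],0.3],[[0,0,-8],[0,0,0],0.3],[[0,0,0],[0,0,0],0.3],[[0,0,0],[0,0,0],0.3]])

```text
t: 25.18
position: [524.4, -146.9, 136.0]
orientation: [0.95, 0.314, 0.003, 0.001]
wrist_force: [-0.1, -0.0, 0.2]
finger_gap: 0.716
```

Run:
```python
from h import *
plan((524.3,-147.7,95),ori(-53,0,6.5))
t=arm.read_camera('top')[:,:,::-1];s=arm.read_camera('scene')[:,:,::-1]
cv2.imwrite('pics/c1.png',cv2.resize(np.hstack([t[150:250,265:365],s[160:260,210:310]]),(800,400),interpolation=cv2.INTER_CUBIC))
```

```text
t 25.1833 pos [ 524.4 -146.9  136. ] q [ 0.03  0.36 -0.35  0.   -0.86  2.18] F [-0.1 -0.   0.2] gap 0.716
shift [ -0.1  -0.8 -41. ] rot [0.0006 0.0063 0.0077] n 2 per row [ -0.04  -0.42 -20.5 ] [0.0003 0.0031 0.0038]
```

View pics/c1.png

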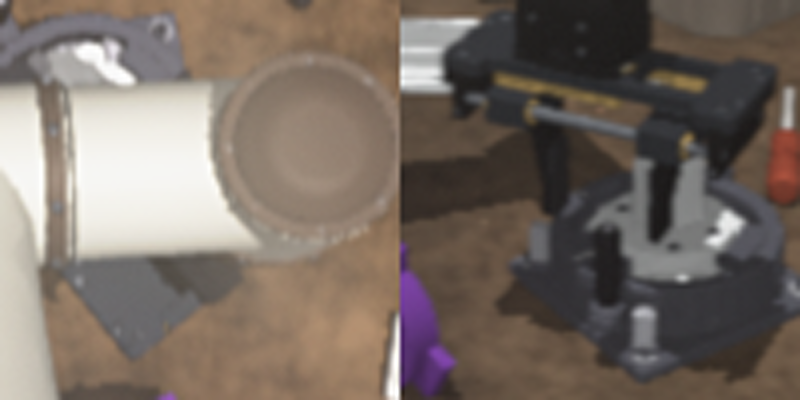

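>>> apply_moves(motion=[[[0,0,-8],[0,0.006,0.008],0.3],[[0,0,-12],[0,0,0],0.3],[[0,0,-12],[0,0,0],0.3],[[0,0,-4],[0,0,0],0.3],[[0,0,0],[0,0,0],0.3],[[0,0,0],[0,0,0],0.3]])

```text
t: 25.78
position: [527.5, -147.0, 102.4]
orientation: [0.948, 0.318, 0.004, 0.002]
wrist_force: [0.4, -0.6, 0.4]
finger_gap: 0.699
```

Run:
```python
from h import *
plan((524.3,-147.7,95),ori(-53,0,6.5))
s=arm.read_camera('scene')[:,:,::-1]
cv2.imwrite('pics/c2.png',cv2.resize(s[175:255,225:305],(560,560),interpolation=cv2.INTER_CUBIC))
```

```text
t 25.7833 pos [ 527.5 -147.   102.4] q [ 0.03  0.4  -0.38  0.   -0.78  2.19] F [ 0.4 -0.6  0.4] gap 0.699
shift [-3.2 -0.7 -7.4] rot [ 0.0011  0.0095 -0.0021] n 1 per row [-3.22 -0.7  -7.44] [ 0.0011  0.0095 -0.0021]
```

View pics/c2.png

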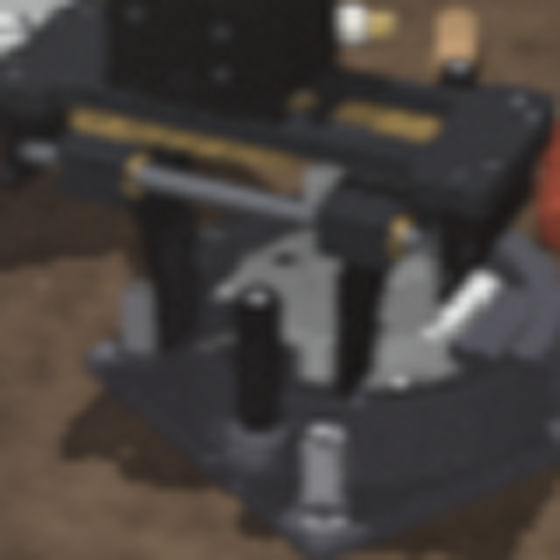

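>>> apply_moves(motion=[[[-2,-0.5,-4],[0,0.009,0],0.6],[[-1,0,-3],[0,0,0],1],[[0,0,0],[0,0,0],1],[[0,0,0],[0,0,0],1],[[0,0,0],[0,0,0],1],[[0,0,0],[0,0,0],1],[[0,0,0],[0,0,0],1],[[0,0,0],[0,0,0],1]], newtons=12)

```text
t: 26.5
position: [525.5, -147.6, 97.0]
orientation: [0.948, 0.318, 0.002, 0.001]
wrist_force: [-0.3, -0.9, -0.2]
finger_gap: 0.206
```

Run:
```python
from h import *
plan((524.3,-147.7,95),ori(-53,0,6.5))
```

```text
t 26.5 pos [ 525.5 -147.6   97. ] q [ 0.02  0.41 -0.38  0.   -0.77  2.19] F [-0.3 -0.9 -0.2] gap 0.206
shift [-1.2 -0.1 -2. ] rot [ 0.0011  0.0039 -0.0022] n 1 per row [-1.22 -0.12 -2.04] [ 0.0011  0.0039 -0.0022]
```

```bash
cat >> h.py <<'E'
C0=np.array([602,-89.]);
def arc(step,n):
    s=arm.get_state();p=s['position'][:2]-C0;r=np.hypot(*p);a=np.degrees(np.arctan2(p[1],p[0]))%360
    y=Rot.from_quat(s['orientation']).as_matrix()[:,1];yaw=np.degrees(np.arctan2(y[1],y[0]))
    z=Rot.from_quat(s['orientation']).as_matrix()[:,2]
    print('t',s['t'],'r',r.round(1),'ang',a.round(2),'theta',round((215+6.5-a),2),'deg; jaw-tang',(yaw-(a-270)).round(1),'z',s['position'][2].round(1),'tz',z.round(3),'F',s['wrist_force'].round(1),'T',s['ft_torque'].round(2),'gap',round(s['finger_gap'],3))
    c=p
    for i in range(n):
        b=np.radians(a-step*(i+1));q=97.5*np.array([np.cos(b),np.sin(b)]);print((q-c).round(1));c=q
E
python3 -c "
from h import *
arc(4,6)"
```

```text
t 26.5 r 96.3 ang 217.45 theta 4.05 deg; jaw-tang -0.3 z 97.0 tz [ 0.004 -0.001 -1.   ] F [-0.3 -0.9 -0.2] T [-0.07 -0.03 -0.03] gap 0.206
[-4.9  4.8]
[-3.6  5.8]
[-3.1  6. ]
[-2.7  6.2]
[-2.3  6.4]
[-1.8  6.6]
```

>>> apply_moves(motion=[[[-2.5,3,0],[0,0,-0.04],1],[[-3.8,5.8,0],[0,0,-0.07],1],[[-3.4,6,0],[0,0,-0.07],1],[[-2.9,6.2,0],[0,0,-0.07],1],[[-2.5,6.4,0],[0,0,-0.07],1]], newtons=30)

```text
t: 26.92
position: [511.2, -121.8, 97.1]
orientation: [0.987, 0.158, 0.002, 0.003]
wrist_force: [0.6, -1.2, -1.5]
finger_gap: 0.198
```

```bash
python3 -c "
from h import *
arc(5,6)"
```

```text
t 26.9167 r 96.5 ang 199.86 theta 21.64 deg; jaw-tang -1.7 z 97.1 tz [ 0.005 -0.006 -1.   ] F [ 0.6 -1.2 -1.5] T [-0.14 -0.13  0.2 ] gap 0.198
[-3.5  7.8]
[-1.8  8.3]
[-1.1  8.4]
[-0.4  8.5]
[0.4 8.5]
[1.1 8.4]
```

>>> apply_moves(motion=[[[-2.4,6.3,0],[0,0,-0.06],1],[[-1.5,6.6,0],[0,0,-0.07],1],[[-1,6.7,0],[0,0,-0.07],1],[[-0.5,6.8,0],[0,0,-0.07],1],[[0,6.8,0],[0,0,-0.07],1]])

```text
t: 27.33
position: [505.2, -88.4, 97.1]
orientation: [1.0, -0.018, 0.001, 0.005]
wrist_force: [0.4, -2.5, -1.9]
finger_gap: 0.196
```

```bash
python3 -c "
from h import *
arc(4,6)"
```

```text
t 27.3333 r 96.8 ang 179.67 theta 41.83 deg; jaw-tang -1.7 z 97.1 tz [ 0.002 -0.01  -1.   ] F [ 0.4 -2.5 -1.9] T [-0.42 -0.11  0.3 ] gap 0.196
[-0.5  6.8]
[0.7 6.8]
[1.2 6.7]
[1.7 6.6]
[2.1 6.5]
[2.6 6.3]
```

>>> apply_moves(motion=[[[0,6.8,0],[0,0.005,-0.06],1],[[0.7,6.8,0],[0,0,-0.07],1],[[1.3,6.7,0],[0,0,-0.07],1],[[1.8,6.6,0],[0,0,-0.07],1]])

```text
t: 27.67
position: [509.0, -62.1, 97.1]
orientation: [0.988, -0.156, -0.002, 0.006]
wrist_force: [0.3, -3.1, -2.5]
finger_gap: 0.202
```

```bash
python3 -c "
from h import *
arc(3,6)"
```

```text
t 27.6667 r 96.8 ang 163.88 theta 57.62 deg; jaw-tang -1.9 z 97.1 tz [-0.006 -0.012 -1.   ] F [ 0.3 -3.1 -2.5] T [-0.73 -0.41  0.18] gap 0.202
[0.9 5. ]
[1.8 4.8]
[2.  4.7]
[2.3 4.6]
[2.5 4.4]
[2.8 4.3]
```

>>> apply_moves(motion=[[[1.3,4.5,0],[0,0,-0.045],1],[[1.8,4.5,0],[0,0,-0.05],1],[[1.5,3.5,0],[0,0,-0.04],1],[[0,0,0],[0,0,0],1]])

```text
t: 28.0
position: [513.6, -49.3, 97.0]
orientation: [0.974, -0.225, -0.003, 0.007]
wrist_force: [-0.6, 1.9, -0.9]
finger_gap: 0.196
```

```bash
python3 -c "
from h import *
arc(2,6)"
```

```text
t 28.0 r 96.9 ang 155.85 theta 65.65 deg; jaw-tang -1.8 z 97.0 tz [-0.008 -0.013 -1.   ] F [-0.6  1.9 -0.9] T [ 0.84 -0.04  0.16] gap 0.196
[0.9 3.3]
[1.6 3. ]
[1.7 3. ]
[1.8 2.9]
[1.9 2.8]
[2.  2.8]
```

>>> apply_moves(motion=[[[1.4,3,0],[0,0,-0.035],1],[[1.5,3,0],[0,0,-0.035],1],[[0,0,0],[0,0,0],1],[[0,0,0],[0,0,0],1]])

```text
t: 28.33
position: [516.3, -43.5, 97.0]
orientation: [0.966, -0.257, -0.003, 0.007]
wrist_force: [-0.4, -0.7, -1.5]
finger_gap: 0.197
```

```bash
python3 -c "
from h import *
arc(2,2)"
```

```text
t 28.3333 r 97.0 ang 152.04 theta 69.46 deg; jaw-tang -1.8 z 97.0 tz [-0.008 -0.012 -1.   ] F [-0.4 -0.7 -1.5] T [ 0.03 -0.11  0.22] gap 0.197
[1.2 3.2]
[1.8 2.9]
```

>>> apply_moves(motion=[[[1.3,2.3,0],[0,0,-0.025],1],[[0.5,1,0],[0,0,0],1],[[0,0,0],[0,0,0],1]])

```text
t: 28.58
position: [516.8, -42.8, 97.0]
orientation: [0.964, -0.267, -0.004, 0.009]
wrist_force: [-0.6, 4.6, 0.1]
finger_gap: 0.199
```

```bash
python3 -c "
from h import *
arc(2,2)"
```

```text
t 28.5833 r 96.9 ang 151.52 theta 69.98 deg; jaw-tang -2.5 z 97.0 tz [-0.012 -0.015 -1.   ] F [-0.6  4.6  0.1] T [ 1.61 -0.06  0.26] gap 0.199
[1.1 3.3]
[1.8 2.9]
```

>>> apply_moves(motion=[[[1.5,3,0],[0,0,0],1],[[1,2,0],[0,0,0],1],[[0,0,0],[0,0,0],1]])

```text
t: 28.83
position: [516.9, -42.8, 97.0]
orientation: [0.964, -0.266, -0.006, 0.013]
wrist_force: [-0.1, 6.5, 0.2]
finger_gap: 0.196
```

Run:
```python
from h import *
arc(2,1)
t=arm.read_camera('top')[:,:,::-1];s=arm.read_camera('scene')[:,:,::-1]
cv2.imwrite('pics/d1.png',cv2.resize(np.hstack([t[140:230,245:335],s[165:255,225:315]]),(800,400),interpolation=cv2.INTER_CUBIC))
```

```text
t 28.8333 r 96.8 ang 151.5 theta 70.0 deg; jaw-tang -2.4 z 97.0 tz [-0.018 -0.022 -1.   ] F [-0.1  6.5  0.2] T [ 2.3  -0.    0.08] gap 0.196
[1.1 3.3]
```

View pics/d1.png

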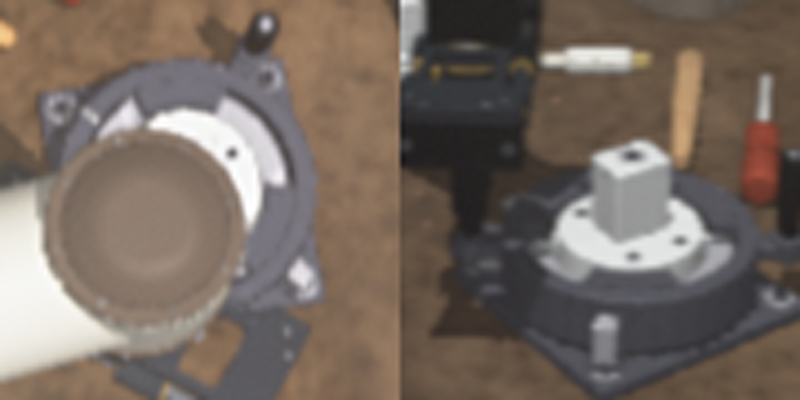

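>>> apply_moves(motion=[[[0,0,0],[0,0,0],0.7],[[0,0,0],[0,0,0],0.5],[[0,0,0],[0,0,0],0.3],[[0,0,0],[0,0,0],0.3],[[0,0,0],[0,0,0],0.3],[[0,0,5],[0,0,0],0.3],[[0,0,15],[0,0,0],0.3],[[0,0,22],[0,0,0],0.3],[[0,0,25],[0,0,0],0.3],[[-20,0,25],[0,0,0],0.3],[[-30,10,25],[0,0,0],0.3],[[-35,10,15],[0,0,0],0.3],[[-35,30,10],[0,0,0],0.3],[[-10,40,0],[0,0,0],0.3],[[0,40,0],[0,0,0],0.3],[[0,40,0],[0,0,0],0.3],[[0,40,0],[0,0,0],0.3],[[0,40,0],[0,0,0],0.3],[[0,20,0],[0,0,0],0.3],[[0,0,0],[0,0,0],0.3]])

```text
t: 30.6
position: [382.3, 234.4, 251.1]
orientation: [0.964, -0.267, -0.003, 0.006]
wrist_force: [-0.8, -0.0, -1.0]
finger_gap: 0.702
```

Run:
```python
from h import *
arc(2,0)
t=arm.read_camera('top')[:,:,::-1];s=arm.read_camera('scene')[:,:,::-1]
cv2.imwrite('pics/d2.png',cv2.resize(np.hstack([t[140:220,245:325],s[175:255,235:315]]),(800,400),interpolation=cv2.INTER_CUBIC))
cv2.imwrite('pics/d3.png',cv2.resize(t,(800,600)))
B=lambda n:arm.spot_point(n,'cover_boss')
for n in('top','scene'):
  for tg in('cover_boss','collar_grip','gauge','brush','spare_plug'):
    for r in arm.spot_point(n,tg)[:2]:print(n,tg,round(r['score'],2),toworld(n,r['position']).round(1))
```

```text
t 30.6 r 390.9 ang 124.19 theta 97.31 deg; jaw-tang 24.8 z 251.1 tz [-0.009 -0.011 -1.   ] F [-0.8 -0.  -1. ] T [-0.03 -0.02  0.  ] gap 0.702
top cover_boss 0.74 [603.2 -86.4  85.2]
top cover_boss 0.55 [ 362.2 -101.    43.1]
top collar_grip 0.65 [510.2 -42.5  80.7]
top collar_grip 0.54 [605.9 -82.3  31.3]
top gauge 0.61 [ 440.3 -308.9   -2. ]
top brush 0.8 [748.1  86.    3.3]
top brush 0.67 [601.5 -85.   85.9]
top spare_plug 0.77 [709.3 218.8  -4. ]
scene cover_boss 0.76 [ 353.5 -104.1   46.9]
scene cover_boss 0.64 [607.5 -87.4  83.4]
scene collar_grip 0.79 [521.4 -41.7  83.4]
scene gauge 0.79 [ 443.8 -309.8    1.7]
scene brush 0.5 [749.9  86.1   3.3]
scene brush 0.32 [602.2 296.5   2.4]
```

View pics/d2.png

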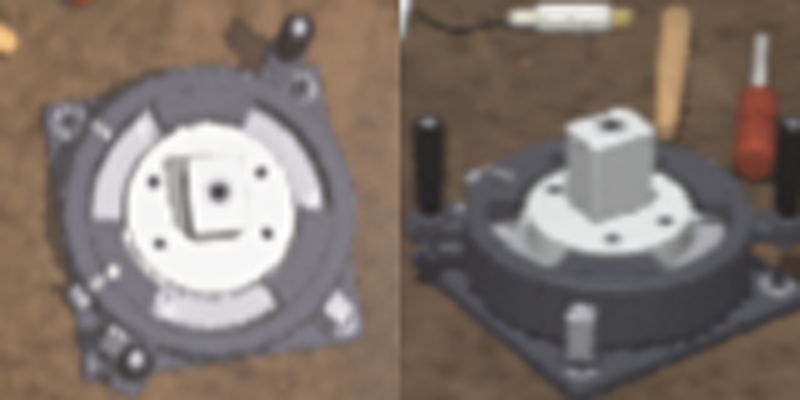

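View pics/d3.png

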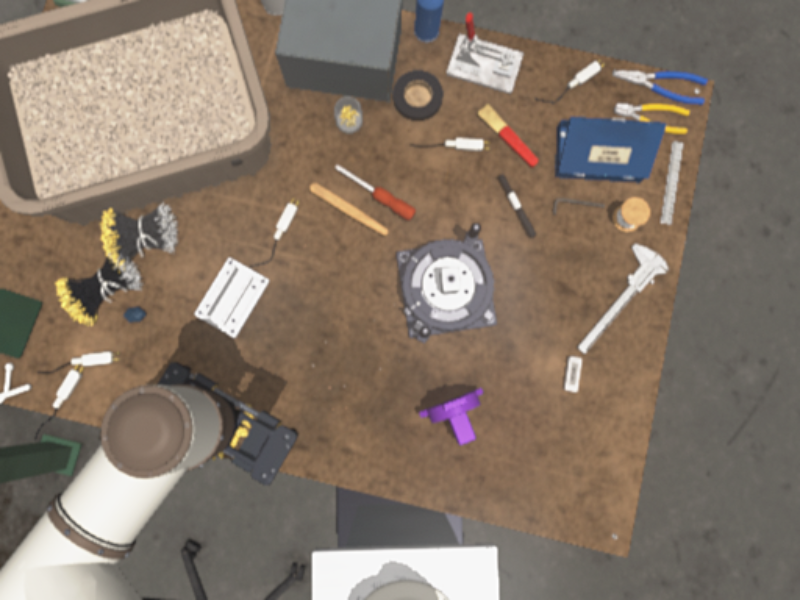

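Run:
```python
from h import *
g=back('top',(271,211.6),106)[:2]-C0;print(np.hypot(*g),221.5-np.degrees(np.arctan2(g[1],g[0])))
print(arm.job_done())
```

```text
98.49665879100888 70.68774051683795
the job is handed in; nothing more can be done
None
```

The mould is closed and I handed the job in at about 31 s. The collar is at its locked stop and the cover is drawn down.

**What I did:** I lifted the bare-aluminium cover straight out of the rack by its boss and turned it boss up. I laid it flat on the free bench and let go. I then took it again from straight above and set it in the crown slots. It came to rest at TCP height 94.1 mm, against 93.9 mm expected on the free pad. After letting go, I turned the near grip clockwise until it would go no further, then released it and moved the arm clear.

**Last checks:**
- **Collar angle:** the arm read 70.0° (1.222 rad) at the stop, and further pushing did not move it. The top picture gave about 70.7°. The rim line and dot meet the pointer.
- **Cover:** its disc shows under the collar lugs. The camera estimates of the boss height (83–85 mm) were too coarse to prove the last 3.5 mm of draw-down, so that rests on the collar being at its stop.
- **Brush, gauge block and plug:** each is where it was at the start, within measurement error. The plug was found only by the top camera in the final look.
- **Disagreements:** the wrist force at the stop was small (about 6 N) and its sign was the opposite of what I expected. The low-scoring network results also named a few wrong things, such as a "brush" on the cover. I discarded those after checking the pictures.

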